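Turn cold packs indicator-up and tip them into the catch pan

TASK

Put every blue cold pack on the hinged steel tray, each lying flat with its white indicator face (green disc) up: turn over the ones that lie face down. When all of them are lying on the lowered tray, lift the tray by its red handle until they have all slid out into the white catch pan, then lower the tray gently all the way down again and let go. The packs must end lying flat in the pan with the indicator face still up; leave the other things on the table where they are.

Things in the scene. Friction and masses are not known exactly. Their poses are not given: they have to be found in the camera images.
- pack_a_mid (a point): Blue cold pack, a rigid flat slab 120 x 62 x 20 mm, about 0.16 kg. This point is its very centre; its x axis runs along the 120 mm length, its y axis along the 62 mm width, its z axis points out of the indicator face (white panel with a green disc and two black dashes); the other face is plain blue with four thin dark-blue lines across. It lies on the table with its indicator face down at the start. It can stand by itself on a 62 x 20 mm end. May be absent.
- pack_b_mid (a point): Blue cold pack, a rigid flat slab 120 x 62 x 20 mm, about 0.16 kg. This point is its very centre; its x axis runs along the 120 mm length, its y axis along the 62 mm width, its z axis points out of the indicator face (white panel with a green disc and two black dashes); the other face is plain blue with four thin dark-blue lines across. It lies on the table with its indicator face down at the start. It can stand by itself on a 62 x 20 mm end. May be absent.
- pack_c_mid (a point): Blue cold pack, a rigid flat slab 120 x 62 x 20 mm, about 0.16 kg. This point is its very centre; its x axis runs along the 120 mm length, its y axis along the 62 mm width, its z axis points out of the indicator face (white panel with a green disc and two black dashes); the other face is plain blue with four thin dark-blue lines across. It lies on the table with its indicator face down at the start. It can stand by itself on a 62 x 20 mm end. May be absent.
- pack_d_mid (a point): Blue cold pack, a rigid flat slab 120 x 62 x 20 mm, about 0.16 kg. This point is its very centre; its x axis runs along the 120 mm length, its y axis along the 62 mm width, its z axis points out of the indicator face (white panel with a green disc and two black dashes); the other face is plain blue with four thin dark-blue lines across. It lies on the table with its indicator face already up at the start. It can stand by itself on a 62 x 20 mm end. May be absent.
- tray (a joint): Tilt of the hinged tray (rad): 0 is lowered and level (floor 62 mm above the table), it grows as the handle edge is lifted, up to 0.9. The hinge is stiff: the empty tray stays where it is left, so it must be carried down; lifting it loaded takes about 10 N at the handle. The polished floor is slippery: packs begin to slide at about 0.2 to 0.3 rad.
- tray_floor (a point): Centre of the tray's floor surface. Inner floor 392 mm along this frame's x, 176 mm along its y; y points from the hinge towards the handle (packs slide to -y), z is up out of the floor. Thin lips stand 12 mm above the floor along the two x ends and along the handle side; the hinge side (-y) is open.
- tray_handle (a point): Middle of the tray's red round handle bar, 12 mm thick and 130 mm long along the tray's x, 55 mm outside the tray's lip and 7 mm above the level of its floor (69 mm over the table when lowered); two flat blue arms 55 mm either side of this point join it to the tray, free between them. 235 mm from the hinge axis. Turns with the tray.
- tray_hinge (a point): Middle of the hinge axis, at the open edge of the tray floor, 62 mm over the table; the axis runs along the tray's x. The handle rises in a circle about it.
- catch_floor (a point): Centre of the floor of the fixed white catch pan beyond the hinge edge, 6 mm over the table and slippery too; same axes as the lowered tray. Inside it is 428 mm along x; from the hinge edge (y = +120 mm) to the far wall it is 224 mm along y. Walls 45 mm high on the far side and the two x ends, none below the tray's hinge edge.
- food_tray_2: Black food tray with green stalks, 170 x 120 x 45 mm; origin at the centre of its underside. A bystander: leave alone.
- label_roll: Roll of blank paper labels lying flat, 76 mm across, 24 mm high; origin at the centre of its underside. A bystander: leave alone.
- marker: White marker pen with red cap, 125 x 15 x 15 mm, lying flat; origin at the middle of its underside. A bystander: leave alone.
- spray_can: Standing bottle with red cap, 60 mm across, 190 mm tall; origin at the centre of its underside. A bystander: leave alone.
- scraper: Hand spatula lying flat, handle and blade along its x axis. A bystander: leave alone.
Not all that is in view belongs to the job. Leave any yellow look-alike of the part that bears pack_d_mid alone.

How it is judged:
By the outcome, as a careful person would: the job done as asked, in the order asked, and still so for the second after the job is handed in, with the robot touching nothing.
Of pack_a, pack_b, pack_c, pack_d only 3 to 4 are there at a start; the rules pass over those that are not, and their reading is None.
At some moment in a run one of pack_a, pack_b, pack_c, pack_d may be knocked a few centimetres aside while the robot is not near it.
Once in a run the grip may slacken for a moment while it holds something.
It also fails if it takes over 210 s, if anything falls off the work surface, if the arm or the gripper's body presses on something with over 40 N, if the wrist force passes 120 N, or if a joint passes its speed limit or range.

ROBOT

A 7-joint arm with a two-finger parallel gripper is mounted at the origin on the work surface. World frame = base frame: x ahead of the robot, y to its left, z up, the work surface at z = 0. Lengths are in mm, angles in rad, forces in N, time in s.
With the tool pointing down it reaches from about 400 to 875 mm from the base axis. Payload 4.4 kg.
Tool frame: the origin (TCP) lies midway between the tips of the shut fingers; the grasp point (between the pads) lies 19 mm behind it (ctrl.grip_point_offset is the distance from the TCP to the grasp point, in mm); z points along the fingers, y is the direction in which the jaws open and shut (so a half turn about z gives the same grasp; the last joint's range is limited). The gripper opens to 85 mm and grips with 20 to 120 N. Pads are 22 mm wide; open, the fingers measure 114 mm over their backs; the gripper's body (76 mm by 85 mm) begins 54 mm behind the grasp point. The pads swing forward as they close: fully open they stand 13 mm farther back than shut.
Start: joints at [-1.236, 0.628, 0.038, 1.517, -0.027, 0.996, -0.02], TCP at [253.579, 598.511, 231.313] pointing down, gripper open.
Joint ranges: [-3.06, 3.06], [-0.37, 2.12], [-1.25, 1.32], [0.18, 2.47], [-1.1, 4.24], [0.23, 1.98], [-2.94, 2.94]. Speed limits (rad/s): [2.57, 2.57, 3.14, 3.14, 3.14, 3.14, 3.14].

INTERFACE

Orientations are given as [roll, pitch, yaw] about the fixed x, y, z axes, in that order (R = Rz(yaw) Ry(pitch) Rx(roll)).
In Python, from cell import ctrl, imaging, models gives the robot as it stands. The module is installed in compiled form; this text tells all that it offers.
- The arm moves only by the tool drive_tool, never from a script. Its argument "deltas" is text: rows parted by semicolons, each of 5 numbers parted by spaces: the shift along the tool's x, y, z in m, then the turn about the tool's z in degrees, then the finger opening in m, from 0 to 0.0854. A call has 1 to 12 rows; each row is the pose to reach, as a shift and turn from the pose commanded when the call began, along the tool's axes at that moment; what a row does not reach only later rows make up. A row lasts 1/8 s, in which the tool goes at most 62.5 mm and 10.7 degrees, less where a joint would pass 70% of its speed; a pose out of reach is approached as far as the arm can. A call with a gripper value outside its range is refused whole. The fingers move at their own pace and stop on an object; the grip force is fixed at half the most. Time passes only in rows, so rows that repeat a pose let the fingers close. It gives the time, the measured TCP pose, the force and the opening at its end, in the units of the state.
- ctrl.read_state(): the state, without advancing time (a new reading comes with each control period).
- imaging.get_image(name): name is "scene" or "top" or "wrist"; returns a dict with "color" (480x640x3 uint8, red, green, blue), "range_z" (480x640 float32, mm along the optical axis (not along the pixel's ray), 0 where there is no reading), "vfov" (degrees; the focal length in pixels is half the picture's height over the tangent of half this angle, whatever the lens; pixels are square), "cx", "cy" (the principal point, pixels), "extrinsics" (4x4, takes a point from camera to world coordinates). Camera axes: x right, y down, z forward; pixel columns grow to the right and rows downward; lengths in mm; the calibration is good to about 2 mm. A picture is of the moment at which its call begins.
- ctrl.finish_job(): hands the job in, once; it reports no verdict.
Trained networks look in a picture, given as the dict that the camera call returned (one of the last four; its "shot" number tells which), for a name from the list of things; names that differ only in an ending like _2 or _b are one class to them, and where a whole thing is asked for, a point or a joint stands for the part that bears it (a point fixed in the world has none). Each returns a list of dicts, best first, with "score" (0 to 1); they miss things now and then, are a little off and sometimes report something else, mostly with a low value. They report only what shows in the picture. A call takes as long as a camera call. They do not tell look-alikes from the thing itself.
- models.spot_in(picture, thing): "point" ([column, row] in pixels, amid what is visible of it).
- models.landmark_of(picture, thing): "point" ([column, row] in pixels: a listed point, or the origin of a listed thing).
The state is a dict: "clock": time; "qpos": joint angles; "qd": joint speeds; "tau": joint torques, N m; "eef_pos": TCP position; "tool_rot": TCP orientation; "force": force on the tool from outside, world axes, zero at the start; "torque": the same for the moment, N m; "width": finger opening in mm.
Only numpy, scipy, OpenCV 4.12 (cv2) and the standard library are available. Lean on these libraries where they do the work, as an engineer would, in place of code of your own. Each camera call takes 0.05 s, during which the arm holds its last target.

## Working session

There is one attempt and no reset: what is moved stays moved. The work goes in short steps, Python scripts to look and compute and a tool call to move; the robot and the scene stay as the last step left them, time stands still between calls to the robot, and variables do not carry over. Pictures are saved under pics/ and viewed, and the job is handed in when it is done.

Besides the shell and the picture viewer there is one more tool, called after ">>>" by a JSON object that holds its "op" and its "data". drive_tool: Moves the arm, as the interface text tells. Its arguments: {"type":"object","properties":{"deltas":{"type":"string"}},"required":["deltas"]}

```bash
mkdir -p pics; cat > h.py <<'E'
from cell import ctrl, imaging, models
import numpy as np, cv2
from scipy.spatial.transform import Rotation as Ro
def shot(n,fn=None):
    p=imaging.get_image(n)
    if fn: cv2.imwrite('pics/'+fn,cv2.cvtColor(p['color'],cv2.COLOR_RGB2BGR))
    return p
def f(p): return 240/np.tan(np.radians(p['vfov'])/2)
def w(p,u,v,d=None):
    if d is None: d=p['range_z'][int(round(v)),int(round(u))]
    F=f(p); c=np.array([(u-p['cx'])/F*d,(v-p['cy'])/F*d,d,1.]); return (p['extrinsics']@c)[:3]
def cloud(p):
    F=f(p); d=p['range_z'].astype(float); v,u=np.mgrid[0:480,0:640]
    c=np.stack([(u-p['cx'])/F*d,(v-p['cy'])/F*d,d,np.ones_like(d)],-1)
    return (c@p['extrinsics'].T)[...,:3]
def proj(p,X):
    c=np.linalg.inv(p['extrinsics'])@np.append(X,1); F=f(p)
    return np.array([c[0]/c[2]*F+p['cx'],c[1]/c[2]*F+p['cy']])
def onz(p,u,v,z):
    a=w(p,u,v,1.);o=p['extrinsics'][:3,3];t=(z-o[2])/(a[2]-o[2]);return o+t*(a-o)
E
python3 - <<'E'
from h import *
np.set_printoptions(precision=3,suppress=True)
s=ctrl.read_state();print(s, ctrl.grip_point_offset)
for n in('top','scene','wrist'):
    p=shot(n,n+'0.png'); print(n,p['vfov'],p['cx'],p['cy']);print(p['extrinsics'])
    for t in ['pack_a_mid','tray_floor','tray_handle','tray_hinge','catch_floor','food_tray_2','label_roll','marker','spray_can','scraper']:
        for m in models.landmark_of(p,t): 
            u,v=m['point']; 
            if 0<=u<640 and 0<=v<480: print(t,np.round(m['point']),round(m['score'],2),w(p,u,v))
E
```

```text
{'clock': 0.0, 'qpos': array([-1.236,  0.629,  0.038,  1.518, -0.027,  0.996, -0.02 ]), 'qd': array([ 0.001,  0.001, -0.001,  0.   , -0.   ,  0.   ,  0.001]), 'tau': array([ -0.001, -56.339,   1.225, -19.346,   0.011,   0.01 ,  -0.   ]), 'eef_pos': array([253.35 , 597.906, 230.398]), 'tool_rot': array([-3.14 ,  0.   ,  2.741]), 'force': array([-1.267,  0.557,  0.277]), 'torque': array([-0.038, -0.093, -0.048]), 'width': 85.50630526444999} 18.700000000000003
top 44.19693692855975 316.9979140611903 237.44241336387068
[[   0.013   -0.997    0.07   398.36 ]
 [  -1.      -0.013    0.008   15.617]
 [  -0.008   -0.07    -0.998 1537.74 ]
 [   0.       0.       0.       1.   ]]
pack_a_mid [254. 261.] 0.78 [441.486 188.279  19.322]
pack_a_mid [401. 214.] 0.24 [ 569.167 -189.235    5.514]
tray_floor [360. 209.] 0.63 [574.974 -78.108  61.755]
tray_handle [307. 204.] 0.65 [583.353  53.287  74.487]
tray_handle [363. 205.] 0.43 [585.974 -85.571  61.414]
tray_hinge [402. 212.] 0.69 [ 575.074 -190.059    8.9  ]
tray_hinge [453. 343.] 0.52 [ 241.219 -317.372   28.421]
catch_floor [441. 215.] 0.95 [ 56
[... 1037 characters left out ...]
54 249.991   4.078]
label_roll [312. 272.] 0.29 [508.529  30.867   4.719]
marker [408. 247.] 0.47 [326.812 268.267   2.149]
spray_can [171. 210.] 0.76 [ 394.154 -470.45    26.895]
spray_can [195. 261.] 0.4 [ 565.369 -299.556    8.143]
spray_can [233. 260.] 0.17 [ 583.461 -167.829   63.522]
scraper [461. 249.] 0.78 [303.89  417.032  11.091]
scraper [231. 196.] 0.32 [ 292.585 -306.637   46.293]
wrist 63.546086600431025 315.70895001097784 238.53066102516172
[[  0.389   0.89    0.239 193.407]
 [  0.921  -0.376  -0.101 623.706]
 [  0.      0.259  -0.966 373.377]
 [  0.      0.      0.      1.   ]]
marker [ 63. 373.] 0.56 [314.634 279.929  11.469]
scraper [174. 304.] 0.78 [225.167 559.237 254.858]
```

View pics/top0.png

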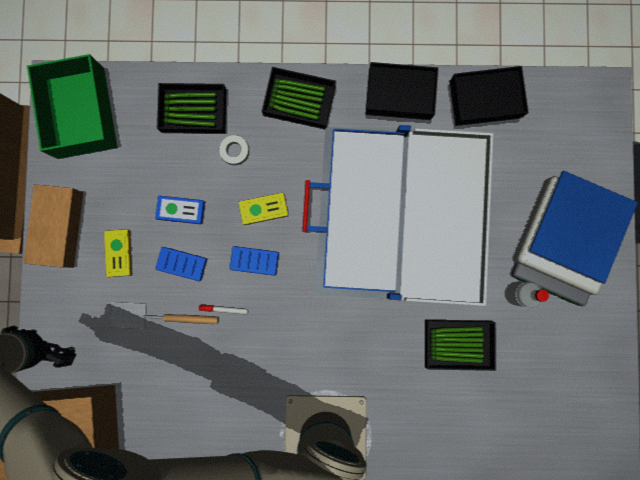

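View pics/scene0.png

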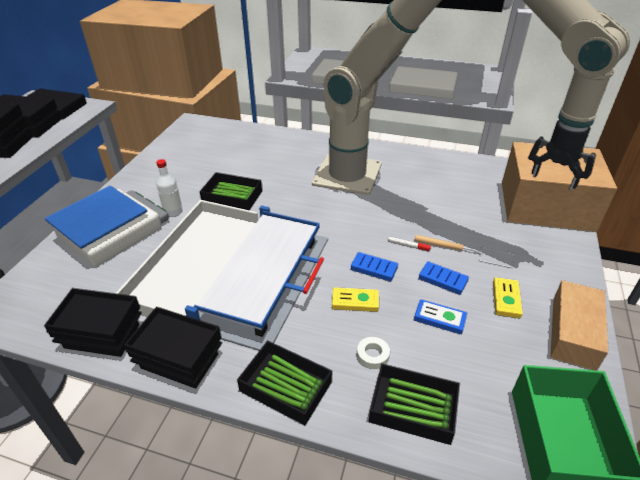

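View pics/wrist0.png

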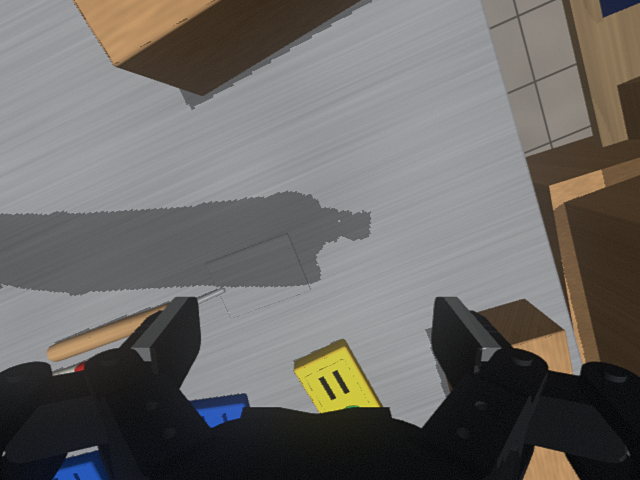

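```bash
cat >> h.py <<'E'
def packs(p,lo=8,hi=400,rgn=None):
    X=cloud(p); im=cv2.cvtColor(p['color'],cv2.COLOR_RGB2HSV)
    m=((im[...,0]>100)&(im[...,0]<125)&(im[...,1]>120)&(im[...,2]>60)).astype(np.uint8)
    m=cv2.morphologyEx(m,cv2.MORPH_CLOSE,np.ones((7,7)))
    n,l,st,c=cv2.connectedComponentsWithStats(m)
    out=[]
    for i in range(1,n):
        if st[i,4]<150: continue
        P=X[l==i]; P=P[(P[:,2]>lo)&(P[:,2]<hi)]
        if rgn is not None: P=P[(P[:,0]>rgn[0])&(P[:,0]<rgn[1])&(P[:,1]>rgn[2])&(P[:,1]<rgn[3])]
        if len(P)<100: continue
        zt=np.percentile(P[:,2],85); T=P[P[:,2]>zt-6]
        r=cv2.minAreaRect(T[:,:2].astype(np.float32))
        (cx,cy),(a,b),ang=r
        if a<b: ang+=90; a,b=b,a
        ang=(ang+90)%180-90
        out.append(dict(c=np.round([cx,cy],1),s=np.round([a,b],1),yaw=round(ang,1),z=round(float(np.median(T[:,2])),1),px=np.round(c[i])))
    return out
E
python3 - <<'E'
from h import *
np.set_printoptions(precision=1,suppress=True)
for n in('top','scene'):
    p=shot(n)
    print(n)
    for q in packs(p): print(q)
    X=cloud(p); im=cv2.cvtColor(p['color'],cv2.COLOR_RGB2HSV)
    m=((im[...,0]<8)|(im[...,0]>172))&(im[...,1]>150)&(im[...,2]>60)
    P=X[m]; P=P[(P[:,1]>20)&(P[:,1]<100)&(P[:,2]>40)&(P[:,0]>400)]; print('handle',P.mean(0),P.min(0),P.max(0), cv2.minAreaRect(P[:,:2].astype(np.float32)))
p=shot('top')
X=cloud(p)
for r in range(120,310,12): print(r,[ '%.0f'%X[r,c,2] for c in range(300,500,8)])
for uv in [(332,130),(325,288),(405,130),(400,292),(490,133),(485,302),(407,130),(394,296),(329,131)]: print(uv,X[uv[1],uv[0]])
E
```

```text
top
{'c': array([574.5, -69.4]), 's': array([437.3, 240. ]), 'yaw': -2.9, 'z': 74.4, 'px': array([351., 207.])}
{'c': array([ 535.8, -625.3]), 's': array([220.4, 199.7]), 'yaw': -23.0, 'z': 87.5, 'px': array([583., 226.])}
{'c': array([573.2, 386.4]), 's': array([120.1,  61.6]), 'yaw': 84.4, 'z': 20.4, 'px': array([180., 210.])}
{'c': array([433.2, 379.5]), 's': array([119.3,  61.2]), 'yaw': 76.0, 'z': 20.7, 'px': array([180., 263.])}
{'c': array([443.6, 191.1]), 's': array([118. ,  61.3]), 'yaw': 84.1, 'z': 20.9, 'px': array([254., 260.])}
handle [580.8  57.4  73.2] [516.5  49.9  66.3] [644.9  63.5  82.9] ((580.593994140625, 57.54625701904297), (9.544193267822266, 128.61392211914062), 87.24771118164062)
scene
{'c': array([ -477.6, -1604.6]), 's': array([484.3,  40.7]), 'yaw': -0.2, 'z': 319.8, 'px': array([45., 46.])}
{'c': array([-1190.5,  -894.3]), 's': array([30.9, 18.4]), 'yaw': 60.6, 'z': 198.1, 'px': array([248.,  58.])}
{'c': array([ 540.6, -623.6]), 's': array([217.3, 208.9]), 'yaw': -23.3, 'z': 88.5, 'px': array([ 95., 216.])}
{'c': array([590.8, -70.4]), 's': array([462.6,
[... 2452 characters left out ...]
70', '61', '57', '58', '61', '58', '64', '60', '58', '4', '2', '-0', '10', '3', '5', '1', '-2', '10', '7', '5', '44', '-1']
288 ['3', '9', '6', '9', '8', '74', '75', '72', '63', '64', '64', '59', '6', '6', '4', '9', '10', '2', '6', '3', '5', '3', '8', '40', '-9']
300 ['-2', '2', '2', '2', '1', '2', '0', '2', '-3', '0', '0', '-1', '-3', '31', '44', '45', '49', '45', '1', '4', '6', '3', '4', '48', '1']
(332, 130) [772.6  -6.1  72.2]
(325, 288) [375.1   6.2   8.3]
(405, 130) [ 774.4 -189.5   73.3]
(400, 292) [ 367.5 -187.     8. ]
(490, 133) [ 776.3 -410.5   45.5]
(485, 302) [ 344.5 -408.    -2. ]
(407, 130) [ 775.3 -194.9   70.4]
(394, 296) [ 358.8 -163.3   76.3]
(329, 131) [786.6   0.8   6.6]
```

```bash
cat >> h.py <<'E'
def go(x=None,y=None,z=None,yaw=None):
    s=ctrl.read_state(); P=s['eef_pos']; psi=s['tool_rot'][2]
    t=np.array([P[i] if v is None else v for i,v in enumerate((x,y,z))])
    d=t-P; c,sn=np.cos(psi),np.sin(psi)
    turn=0 if yaw is None else -((yaw-np.degrees(psi)+180)%360-180)
    return np.round([ (d[0]*c+d[1]*sn)/1e3,(d[0]*sn-d[1]*c)/1e3,-d[2]/1e3,turn],4)
def st():
    s=ctrl.read_state();print('t',round(s['clock'],2),'P',np.round(s['eef_pos'],1),'rpy',np.round(np.degrees(s['tool_rot']),1),'F',np.round(s['force'],1),'w',round(s['width'],1),'q',np.round(s['qpos'],2))
E
python3 - <<'E'
from h import *
st(); print(go(440.2,150.2,100,84.1),go(440.2,150.2,0,84.1))
E
```

```text
t 1.8 P [253.6 598.5 231.3] rpy [-180.   -0.  157.] F [ 0.3  0.2 -0.1] w 85.2 q [-1.24  0.63  0.04  1.52 -0.03  1.   -0.02]
[-0.3468 -0.34    0.1313 72.9372] [-0.3468 -0.34    0.2313 72.9372]
```

>>> {"op": "drive_tool", "data": {"deltas": "-0.347 -0.340 0.10 73 0.085;-0.347 -0.340 0.10 73 0.085;-0.347 -0.340 0.10 73 0.085;-0.347 -0.340 0.10 73 0.085;-0.347 -0.340 0.10 73 0.085;-0.347 -0.340 0.10 73 0.085;-0.347 -0.340 0.10 73 0.085;-0.347 -0.340 0.10 73 0.085;-0.347 -0.340 0.10 73 0.085;-0.347 -0.340 0.18 73 0.085;-0.347 -0.340 0.18 73 0.085;-0.347 -0.340 0.18 73 0.085"}}

```text
clock: 3.3
eef_pos: [439.4, 150.7, 50.3]
tool_rot: [-3.139, 0.001, 1.468]
force: [0.3, 0.7, -0.6]
width: 85.2
```

```bash
python3 - <<'E'
from h import *
st(); print(go(440.2,150.2,0,84.1)); shot('wrist','w1.png')
p=shot('scene','s1.png')
for q in packs(p,rgn=(300,700,100,500)): print(q)
E
```

```text
t 3.3 P [439.4 150.7  50.3] rpy [-179.8    0.    84.1] F [ 0.3  0.7 -0.6] w 85.2 q [-0.51  0.7   0.18  2.17 -0.4   0.31 -0.09]
[-0.0004  0.0008  0.0503 -0.0019]
{'c': array([454.2, 191.8]), 's': array([119.3,  80.8]), 'yaw': 81.8, 'z': 21.0, 'px': array([374., 266.])}
{'c': array([435.7, 381. ]), 's': array([119.2,  65.7]), 'yaw': 77.0, 'z': 21.2, 'px': array([443., 277.])}
{'c': array([575.5, 387.5]), 's': array([118.7,  65.4]), 'yaw': 85.2, 'z': 20.5, 'px': array([440., 319.])}
```

View pics/w1.png

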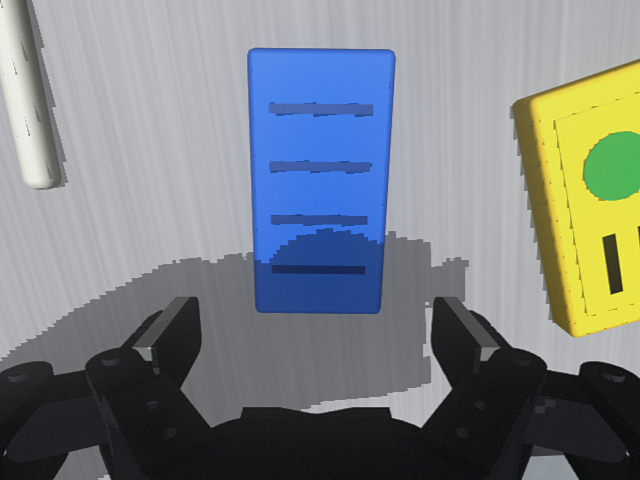

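>>> {"op": "drive_tool", "data": {"deltas": "0 0 0.03 0 0.085;0 0 0.050 0 0.085;0 0 0.050 0 0.085;0 0 0.050 0 0.060;0 0 0.050 0 0.060;0 0 0.050 0 0.060;0 0 0.050 0 0.060"}}

```text
clock: 4.28
eef_pos: [441.1, 150.9, 2.6]
tool_rot: [3.14, -0.002, 1.467]
force: [-2.2, 0.8, 6.6]
width: 61.1
```

```bash
python3 - <<'E'
from h import *
st(); shot('wrist','w2.png')
E
```

```text
t 4.28 P [441.1 150.9   2.6] rpy [ 1.799e+02 -1.000e-01  8.410e+01] F [-2.2  0.8  6.6] w 61.1 q [-0.55  0.81  0.24  2.18 -0.82  0.24  0.32]
```

View pics/w2.png

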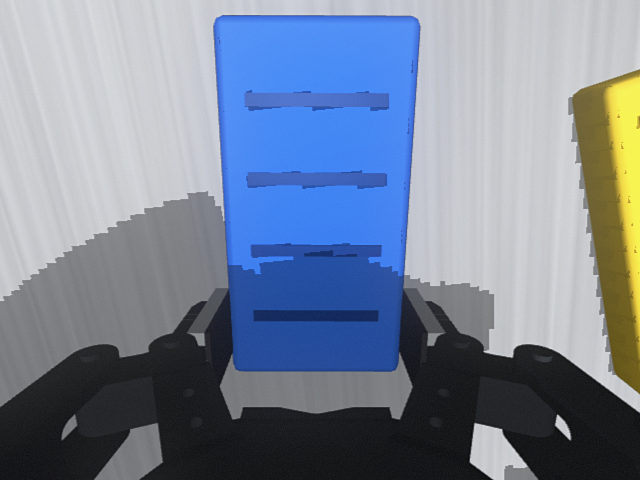

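>>> {"op": "drive_tool", "data": {"deltas": "0 0 -0.03 0 0.060;0 0 -0.06 0 0.060;0 0 -0.1 0 0.060;0 0 -0.14 0 0.060;0 0 -0.14 0 0.060"}}

```text
clock: 4.95
eef_pos: [442.2, 150.6, 144.0]
tool_rot: [3.136, -0.003, 1.467]
force: [-0.9, 0.2, -2.4]
width: 60.8
```

```bash
python3 - <<'E'
from h import *
st(); shot('wrist','w3.png');shot('scene','s3.png')
E
```

```text
t 4.95 P [442.2 150.6 144. ] rpy [179.7  -0.2  84.1] F [-0.9  0.2 -2.4] w 60.8 q [-0.8   0.58  0.61  2.12 -0.59  0.6   0.13]
```

View pics/w3.png

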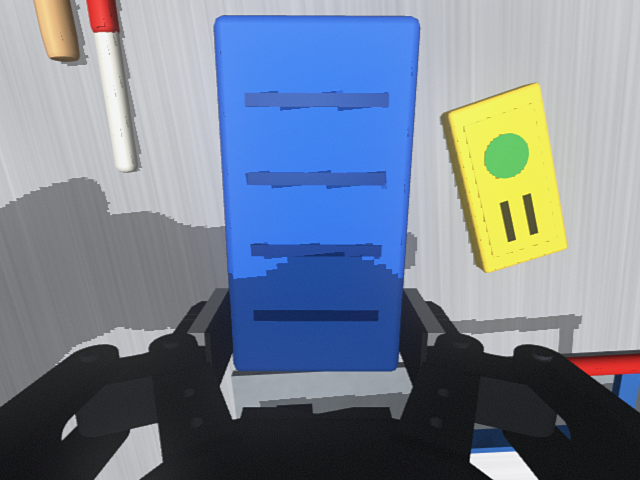

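View pics/s3.png

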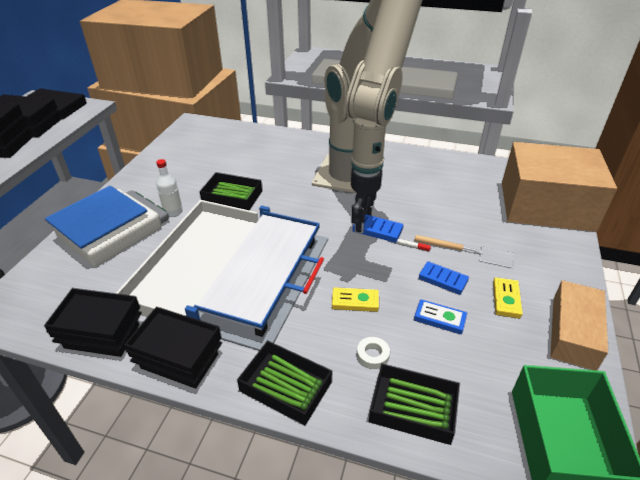

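>>> {"op": "drive_tool", "data": {"deltas": "0 0 0.02 0 0.060;0 0 0.033 0 0.0605;0 0 0.033 0 0.0605;0 0 0.033 0 0.0605"}}

```text
clock: 5.55
eef_pos: [440.5, 149.8, 108.2]
tool_rot: [-3.141, 0.0, 1.466]
force: [-0.5, 0.3, -1.9]
width: 61.1
```

```bash
python3 - <<'E'
from h import *
st(); shot('wrist','w4.png')
E
```

```text
t 5.55 P [440.5 149.8 108.2] rpy [-180.    0.   84.] F [-0.5  0.3 -1.9] w 61.1 q [-0.75  0.64  0.54  2.14 -0.66  0.52  0.18]
```

View pics/w4.png

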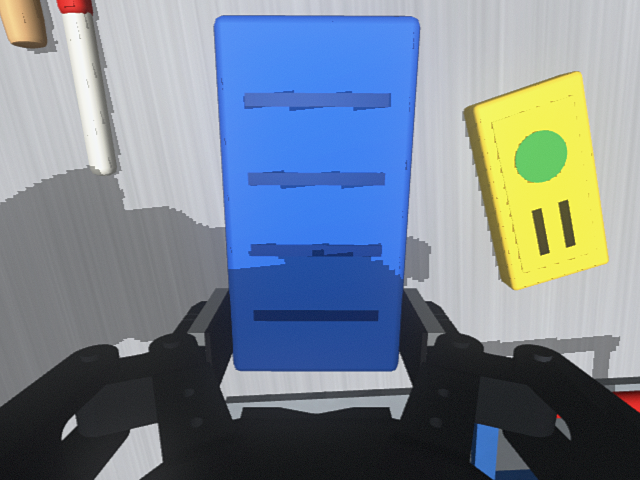

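>>> {"op": "drive_tool", "data": {"deltas": "0 0 0 0 0.0612;0 0 0 0 0.0612"}}

```text
clock: 5.85
eef_pos: [440.6, 150.2, 108.6]
tool_rot: [3.141, -0.0, 1.467]
force: [-0.4, -0.8, -1.0]
width: 61.1
```

```bash
python3 - <<'E'
from h import *
st(); shot('wrist','w5.png')
E
```

```text
t 5.85 P [440.6 150.2 108.6] rpy [180.  -0.  84.] F [-0.4 -0.8 -1. ] w 61.1 q [-0.75  0.64  0.54  2.14 -0.66  0.52  0.18]
```

View pics/w5.png

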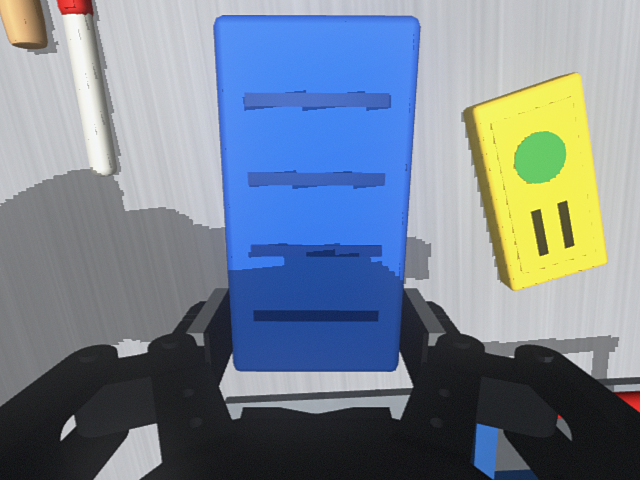

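>>> {"op": "drive_tool", "data": {"deltas": "0 0 0 0 0.0618;0 0 0 0 0.0618"}}

```text
clock: 6.15
eef_pos: [440.4, 150.1, 108.3]
tool_rot: [3.142, -0.0, 1.467]
force: [-0.6, -0.2, -0.8]
width: 61.9
```

```bash
python3 - <<'E'
from h import *
st(); shot('wrist','w6.png')
E
```

```text
t 6.15 P [440.4 150.1 108.3] rpy [180.  -0.  84.] F [-0.6 -0.2 -0.8] w 61.9 q [-0.75  0.64  0.54  2.14 -0.66  0.52  0.18]
```

View pics/w6.png

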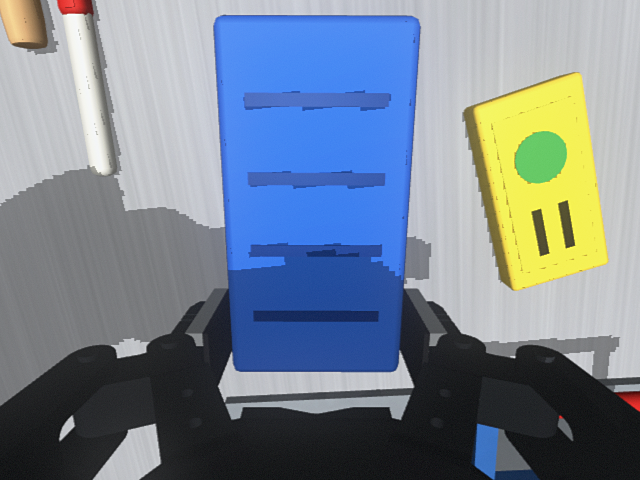

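>>> {"op": "drive_tool", "data": {"deltas": "0 0 0.03 0 0.0618;0 0 0.03 0 0.0622;0 0 0.03 0 0.0622;0 0 0.03 0 0.0622"}}

```text
clock: 6.7
eef_pos: [441.0, 150.1, 79.1]
tool_rot: [3.14, -0.001, 1.467]
force: [-0.5, -0.2, -0.4]
width: 62.0
```

```bash
python3 - <<'E'
from h import *
st(); shot('wrist','w7.png')
E
```

```text
t 6.7 P [441.  150.1  79.1] rpy [179.9  -0.   84. ] F [-0.5 -0.2 -0.4] w 62.0 q [-0.7   0.69  0.47  2.16 -0.72  0.45  0.23]
```

View pics/w7.png

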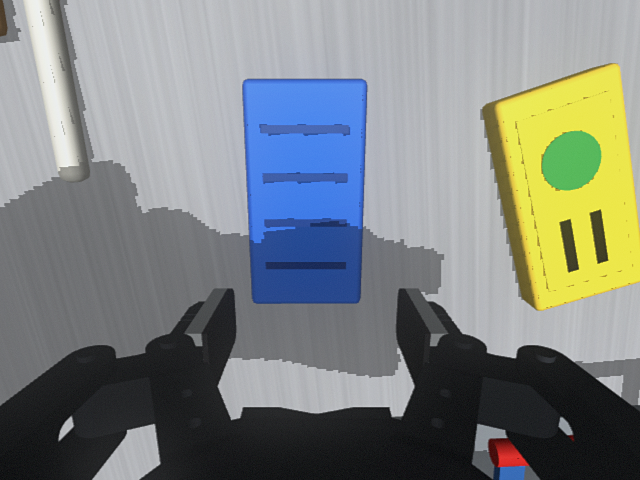

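```bash
python3 - <<'E'
from h import *
for n in ('wrist','top','scene'):
    for q in packs(shot(n),rgn=(380,520,110,300)): print(n,q)
st()
E
```

```text
wrist {'c': array([439.2, 182.6]), 's': array([119.7,  61.6]), 'yaw': 84.1, 'z': 19.4, 'px': array([305., 188.])}
scene {'c': array([440.5, 185.5]), 's': array([120.1,  64.5]), 'yaw': 83.3, 'z': 21.1, 'px': array([372., 264.])}
t 6.9 P [440.7 150.2  78.7] rpy [180.  -0.  84.] F [ 0.  -0.8  0. ] w 62.4 q [-0.7   0.69  0.47  2.16 -0.72  0.45  0.23]
```

```bash
python3 - <<'E'
from h import *
print(go(433,119,60,84.1),go(433,119,9,84.1))
E
```

```text
[-0.0319 -0.0044  0.0187 -0.0582] [-0.0319 -0.0044  0.0697 -0.0582]
```

>>> {"op": "drive_tool", "data": {"deltas": "-0.032 -0.0044 0.01 0 0.085;-0.032 -0.0044 0.05 0 0.085;-0.032 -0.0044 0.070 0 0.085;-0.032 -0.0044 0.070 0 0.085;-0.032 -0.0044 0.070 0 0.061;-0.032 -0.0044 0.070 0 0.061;-0.032 -0.0044 0.070 0 0.061;-0.032 -0.0044 0.060 0 0.061;-0.030 -0.0044 0.050 0 0.061;-0.028 -0.0044 0.040 0 0.061;-0.028 -0.0044 0.040 0 0.061"}}

```text
clock: 8.28
eef_pos: [433.5, 123.2, 39.1]
tool_rot: [3.14, -0.0, 1.468]
force: [0.1, 0.1, -1.1]
width: 61.4
```

```bash
python3 - <<'E'
from h import *
st(); shot('wrist','w8.png')
E
```

```text
t 8.28 P [433.5 123.2  39.1] rpy [179.9  -0.   84.1] F [ 0.1  0.1 -1.1] w 61.4 q [-0.59  0.75  0.38  2.21 -0.88  0.33  0.44]
```

View pics/w8.png

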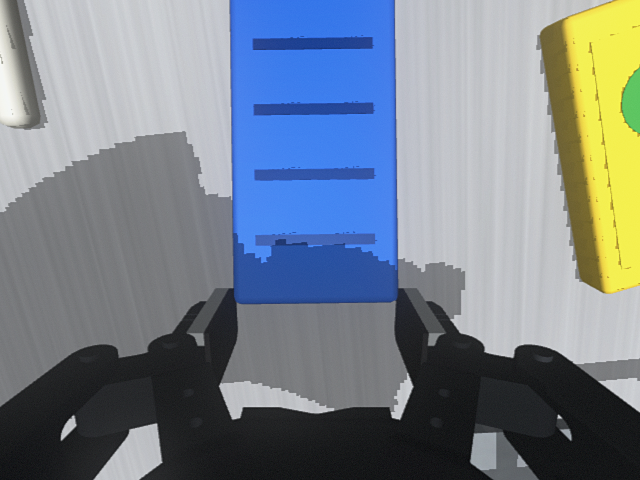

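```bash
cat >> h.py <<'E'
def tilt(n='wrist',rgn=(380,520,60,330),fn=None):
    p=shot(n,fn); X=cloud(p); im=cv2.cvtColor(p['color'],cv2.COLOR_RGB2HSV)
    m=((im[...,0]>100)&(im[...,0]<125)&(im[...,1]>120)&(im[...,2]>60))
    m=cv2.erode(m.astype(np.uint8),np.ones((5,5)))>0
    P=X[m];P=P[(P[:,0]>rgn[0])&(P[:,0]<rgn[1])&(P[:,1]>rgn[2])&(P[:,1]<rgn[3])&(P[:,2]>3)]
    if len(P)<50: print('none');return
    c=np.median(P,0)
    A=np.c_[P[:,:2]-c[:2],np.ones(len(P))]
    U,S,V=np.linalg.svd(P-P.mean(0),full_matrices=False)
    q=(P-P.mean(0))@V[0]
    print('pts',len(P),'mean',P.mean(0).round(1),'axis',V[0].round(3),'normal',V[2].round(3),'ext',q.min().round(1),q.max().round(1),'z',np.percentile(P[:,2],[1,50,99]).round(1),'y',np.percentile(P[:,1],[1,50,99]).round(1))
E
python3 - <<'E'
from h import *
tilt();tilt('scene')
E
```

```text
pts 48220 mean [439.1 182.5  35.5] axis [ 0.084  0.958 -0.274] normal [0.027 0.272 0.962] ext -55.5 56.3 z [20.9 34.9 48.9] y [129.8 182.7 235. ]
pts 549 mean [447.6 190.3  34.5] axis [ 0.055  0.977 -0.205] normal [-0.078 -0.2   -0.977] ext -56.0 139.4 z [17.1 34.8 50.5] y [138.3 187.9 327.9]
```

>>> {"op": "drive_tool", "data": {"deltas": "0.006 0 -0.010 0 0.061;0.011 0 -0.018 0 0.061;0.016 0 -0.026 0 0.061;0.016 0 -0.026 0 0.061"}}

```text
clock: 8.93
eef_pos: [435.1, 139.3, 64.7]
tool_rot: [3.141, -0.0, 1.468]
force: [-0.5, 1.2, -1.4]
width: 61.7
```

```bash
python3 - <<'E'
from h import *
st(); tilt(fn='w9.png')
E
```

```text
t 8.93 P [435.1 139.3  64.7] rpy [180.   -0.   84.1] F [-0.5  1.2 -1.4] w 61.7 q [-0.69  0.71  0.47  2.19 -0.82  0.42  0.36]
pts 39266 mean [440.  190.8  50.3] axis [-0.074 -0.853  0.517] normal [0.048 0.515 0.856] ext -65.1 69.5 z [19.1 51.2 74.5] y [144.3 188.7 245.4]
```

View pics/w9.png

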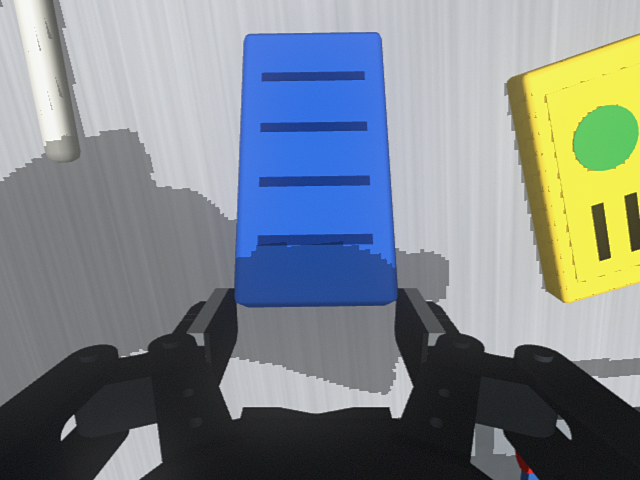

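>>> {"op": "drive_tool", "data": {"deltas": "0.007 0 -0.0085 0 0.061;0.014 0 -0.016 0 0.061;0.021 0 -0.0225 0 0.061;0.030 0 -0.0288 0 0.061;0.038 0 -0.0343 0 0.061;0.047 0 -0.0393 0 0.061;0.047 0 -0.0393 0 0.061"}}

```text
clock: 9.85
eef_pos: [439.9, 186.4, 103.8]
tool_rot: [3.141, -0.001, 1.468]
force: [0.4, -0.3, -1.3]
width: 61.3
```

```bash
python3 - <<'E'
from h import *
st(); tilt(fn='w10.png')
E
```

```text
t 9.85 P [439.9 186.4 103.8] rpy [180.   -0.   84.1] F [ 0.4 -0.3 -1.3] w 61.3 q [-0.86  0.68  0.6   2.12 -0.73  0.56  0.18]
pts 26655 mean [442.1 218.   78.6] axis [-0.02   0.651 -0.758] normal [0.24  0.739 0.629] ext -105.3 124.4 z [ 14.8  85.2 112.9] y [181.3 212.4 321.2]
```

View pics/w10.png

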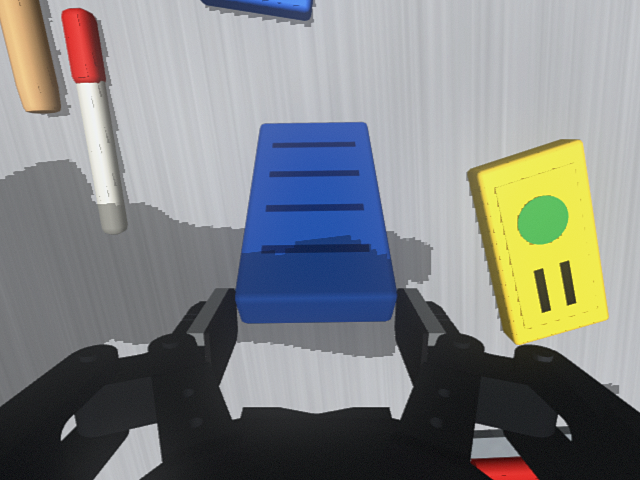

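>>> {"op": "drive_tool", "data": {"deltas": "0.010 0 -0.004 0 0.061;0.020 0 -0.007 0 0.061;0.030 0 -0.0095 0 0.061;0.040 0 -0.0105 0 0.061;0.050 0 -0.011 0 0.061;0.060 0 -0.011 0 0.061;0.062 0 -0.011 0 0.061"}}

```text
clock: 10.78
eef_pos: [446.1, 248.0, 114.4]
tool_rot: [-3.142, -0.0, 1.468]
force: [-0.3, -0.1, -1.6]
width: 61.1
```

```bash
python3 - <<'E'
from h import *
st(); tilt('wrist',(380,520,60,300),fn='w11.png'); shot('scene','s11.png')
E
```

```text
t 10.78 P [446.1 248.  114.4] rpy [-180.    -0.    84.1] F [-0.3 -0.1 -1.6] w 61.1 q [-0.98  0.7   0.65  2.02 -0.71  0.65  0.04]
pts 21857 mean [448.4 269.2  96.8] axis [ 0.075  0.543 -0.837] normal [0.078 0.833 0.547] ext -33.0 65.7 z [ 46.7 102.7 123.3] y [241.8 267.6 299.1]
```

View pics/w11.png

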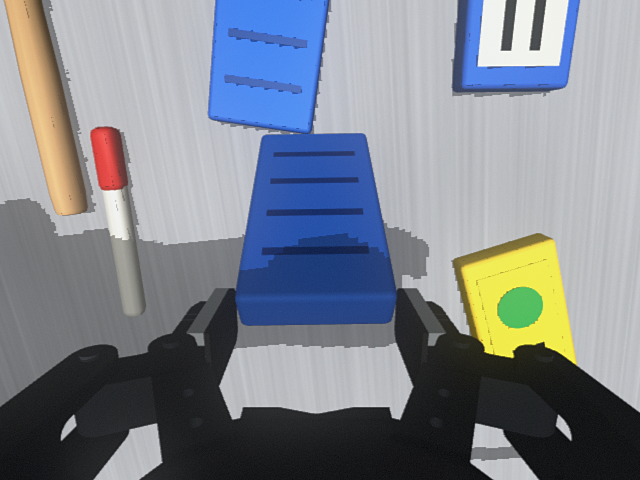

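View pics/s11.png

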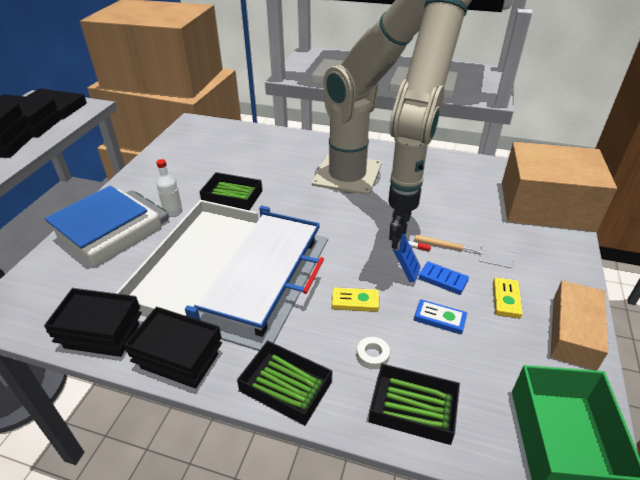

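>>> {"op": "drive_tool", "data": {"deltas": "-0.03 0 -0.005 0 0.061;-0.06 0 -0.005 0 0.061;-0.09 0 -0.005 0 0.061;-0.09 0 -0.005 0 0.061;-0.09 0 -0.005 0 0.0614;-0.09 0 -0.005 0 0.0614"}}

```text
clock: 11.62
eef_pos: [436.9, 158.3, 119.5]
tool_rot: [-3.142, -0.0, 1.468]
force: [0.0, 0.2, -2.1]
width: 61.4
```

```bash
python3 - <<'E'
from h import *
st(); tilt('wrist',(380,520,60,300),fn='w12.png')
E
```

```text
t 11.62 P [436.9 158.3 119.5] rpy [-180.    -0.    84.1] F [ 0.   0.2 -2.1] w 61.4 q [-0.83  0.64  0.63  2.14 -0.7   0.58  0.22]
pts 19497 mean [438.3 173.1  99.5] axis [ 0.024  0.314 -0.949] normal [0.085 0.945 0.314] ext -138.0 84.2 z [ 24.2 108.9 128. ] y [149.7 172.1 200. ]
```

>>> {"op": "drive_tool", "data": {"deltas": "0 0 -0.004 0 0.0616;0 0 -0.004 0 0.0616;0 0 -0.004 0 0.0616"}}

```text
clock: 12.05
eef_pos: [436.8, 157.7, 123.7]
tool_rot: [3.142, -0.0, 1.467]
force: [0.0, 1.0, -1.6]
width: 61.5
```

```bash
python3 - <<'E'
from h import *
st(); tilt('wrist',(380,520,60,300),fn='w13.png');shot('scene','s13.png')
E
```

```text
t 12.05 P [436.8 157.7 123.7] rpy [180.   -0.   84.1] F [ 0.   1.  -1.6] w 61.5 q [-0.83  0.63  0.64  2.14 -0.69  0.59  0.21]
pts 18721 mean [438.1 171.3 104.2] axis [-0.019 -0.289  0.957] normal [0.088 0.953 0.29 ] ext -85.1 139.6 z [ 27.  114.6 132.1] y [148.9 170.4 196.8]
```

View pics/w13.png

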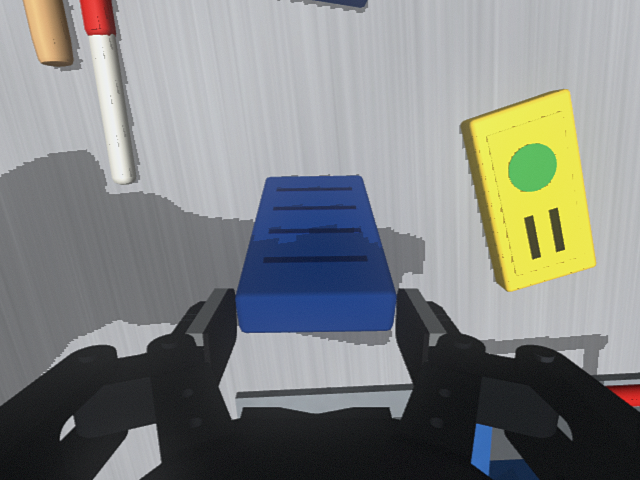

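>>> {"op": "drive_tool", "data": {"deltas": "0 0 0.006 0 0.0612;0 0 0.010 0 0.0612;0.008 0 0.010 0 0.0612;0.016 0 0.009 0 0.0612;0.024 0 0.008 0 0.0612;0.032 0 0.008 0 0.0612;0.040 0 0.008 0 0.0612;0.040 0 0.008 0 0.0612"}}

```text
clock: 13.15
eef_pos: [440.9, 198.2, 115.5]
tool_rot: [3.142, -0.0, 1.468]
force: [-0.3, 0.4, -2.2]
width: 61.5
```

```bash
python3 - <<'E'
from h import *
st(); tilt('wrist',(380,520,60,300),fn='w14.png');shot('scene','s14.png')
E
```

```text
t 13.15 P [440.9 198.2 115.5] rpy [180.   -0.   84.1] F [-0.3  0.4 -2.2] w 61.5 q [-0.9   0.67  0.64  2.09 -0.71  0.6   0.14]
pts 18719 mean [442.7 212.8  95.1] axis [-0.062 -0.347  0.936] normal [ 0.011 -0.938 -0.347] ext -105.7 134.3 z [ 17.7 106.4 124. ] y [189.4 210.8 297.5]
```

View pics/w14.png

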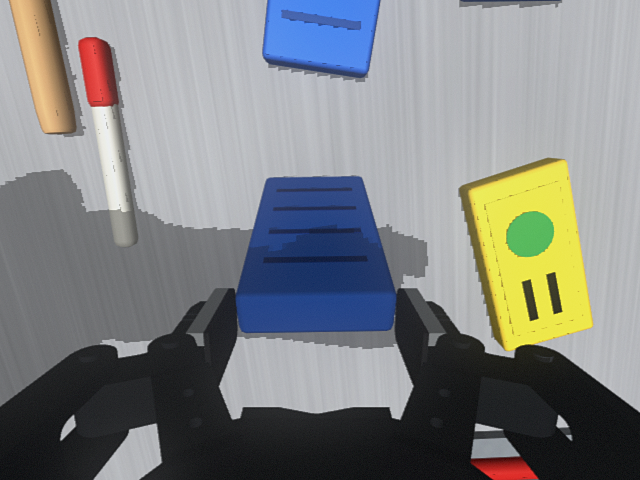

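>>> {"op": "drive_tool", "data": {"deltas": "0 0 0.004 0 0.0612;0 0 0.007 0 0.0612;0.008 0 0.007 0 0.0612;0.016 0 0.006 0 0.0612;0.024 0 0.005 0 0.0612;0.032 0 0.004 0 0.0612;0.040 0 0.004 0 0.0612;0.040 0 0.004 0 0.0612"}}

```text
clock: 14.25
eef_pos: [444.9, 237.9, 111.3]
tool_rot: [-3.141, 0.0, 1.468]
force: [-0.0, -0.2, -1.8]
width: 61.4
```

```bash
python3 - <<'E'
from h import *
st(); tilt('wrist',(380,520,60,300),fn='w15.png');shot('scene','s15.png')
E
```

```text
t 14.25 P [444.9 237.9 111.3] rpy [-180.     0.    84.1] F [-0.  -0.2 -1.8] w 61.4 q [-0.96  0.7   0.64  2.04 -0.71  0.63  0.07]
pts 15111 mean [445.6 244.2  98.8] axis [ 0.043  0.258 -0.965] normal [-0.064 -0.963 -0.26 ] ext -26.4 93.4 z [ 15.  114.4 122.1] y [226.5 244.9 261.7]
```

View pics/w15.png

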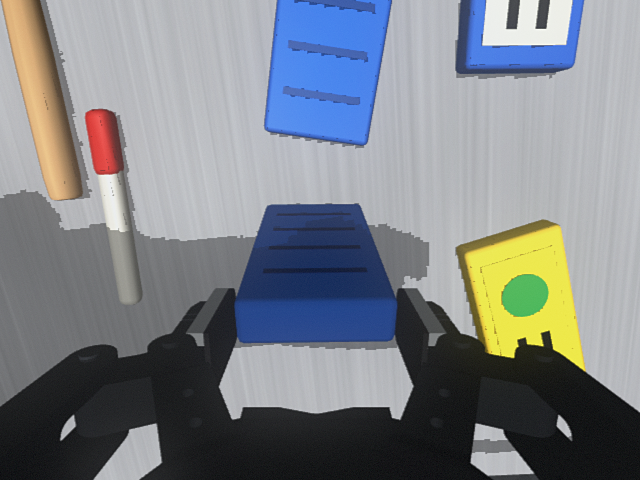

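>>> {"op": "drive_tool", "data": {"deltas": "-0.02 0 -0.012 0 0.0610;-0.08 0 -0.012 0 0.061;-0.12 0 -0.012 0 0.061;-0.12 0 0.0 0 0.0612;-0.12 0 0.001 0 0.0612;-0.112 0 0.001 0 0.0612;-0.104 0 0.001 0 0.0612;-0.096 0 0.0 0 0.0612;-0.088 0 0.0 0 0.0612;-0.08 0 0.0 0 0.0612;-0.08 0 0.0 0 0.0612"}}

```text
clock: 15.72
eef_pos: [436.8, 158.4, 111.5]
tool_rot: [-3.142, -0.0, 1.468]
force: [0.1, -0.5, -0.4]
width: 61.8
```

```bash
python3 - <<'E'
from h import *
st(); tilt('wrist',(380,520,60,300),fn='w16.png');shot('scene','s16.png')
E
```

```text
t 15.72 P [436.8 158.4 111.5] rpy [-180.    -0.    84.1] F [ 0.1 -0.5 -0.4] w 61.8 q [-0.82  0.65  0.61  2.14 -0.72  0.56  0.23]
pts 14596 mean [437.1 163.7 101.3] axis [ 0.003 -0.148  0.989] normal [-0.101 -0.984 -0.147] ext -92.3 141.8 z [ 15.1 116.1 122.4] y [146.8 164.9 178.5]
```

View pics/w16.png

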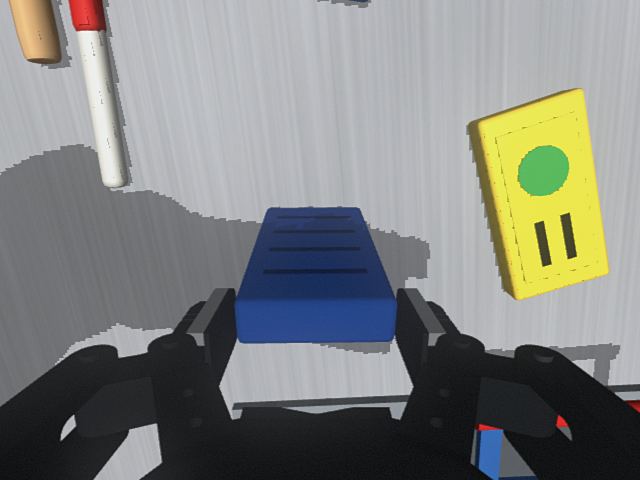

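View pics/s16.png

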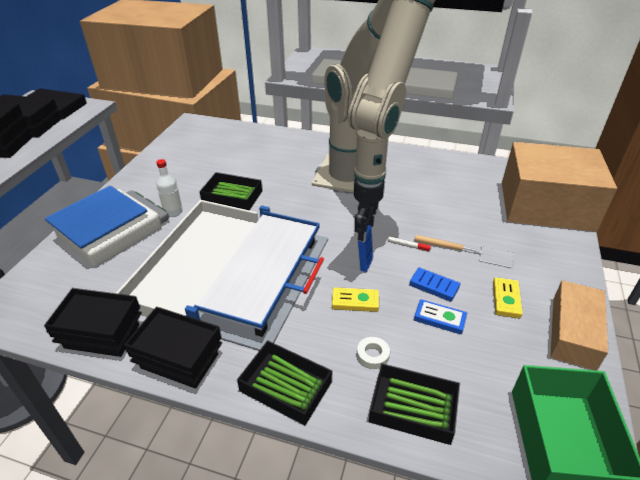

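>>> {"op": "drive_tool", "data": {"deltas": "0.006 0 0.003 0 0.0611;0.012 0 0.003 0 0.0611;0.018 0 0.003 0 0.0611;0.024 0 0.003 0 0.0611;0.030 0 0.003 0 0.0611;0.030 0 0.003 0 0.0611"}}

```text
clock: 16.58
eef_pos: [439.9, 187.7, 108.6]
tool_rot: [3.142, -0.0, 1.467]
force: [-0.8, -0.8, 3.9]
width: 61.3
```

```bash
python3 - <<'E'
from h import *
st(); tilt('wrist',(380,520,60,300),fn='w17.png')
E
```

```text
t 16.57 P [439.9 187.7 108.6] rpy [180.   -0.   84.1] F [-0.8 -0.8  3.9] w 61.3 q [-0.87  0.67  0.62  2.11 -0.73  0.58  0.18]
pts 11364 mean [441.  190.2 107. ] axis [ 0.157  0.475 -0.866] normal [-0.794  0.582  0.176] ext -93.7 138.3 z [ 17.9 118.7 121.7] y [174.4 187.2 299. ]
```

View pics/w17.png

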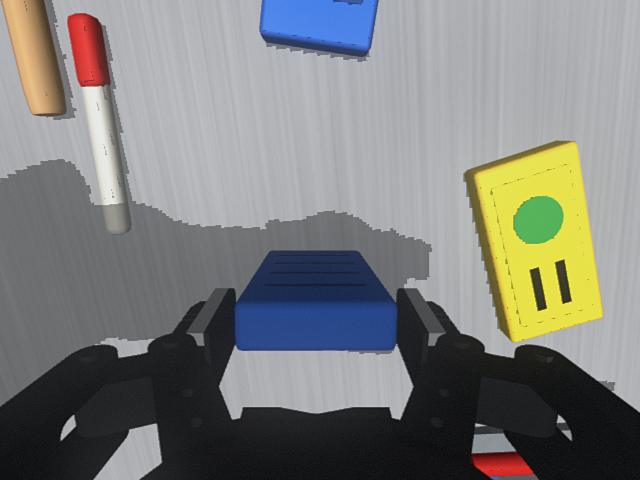

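>>> {"op": "drive_tool", "data": {"deltas": "0 0 -0.006 0 0.061;-0.04 0 -0.008 0 0.061;-0.08 0 -0.008 0 0.061;-0.08 0 0 0 0.061;-0.08 0 0.002 0 0.061;-0.070 0 0.002 0 0.061;-0.060 0 0.003 0 0.061;-0.050 0 0.004 0 0.061;-0.040 0 0.006 0 0.061;-0.030 0 0.010 0 0.061;-0.020 0 0.014 0 0.061;-0.020 0 0.014 0 0.061"}}

```text
clock: 18.12
eef_pos: [437.7, 168.5, 94.2]
tool_rot: [-3.141, -0.0, 1.468]
force: [-0.2, 1.2, 3.1]
width: 61.3
```

```bash
python3 - <<'E'
from h import *
st(); tilt('wrist',(380,520,60,300),fn='w18.png')
E
```

```text
t 18.12 P [437.7 168.5  94.2] rpy [-180.    -0.    84.1] F [-0.2  1.2  3.1] w 61.3 q [-0.81  0.69  0.58  2.14 -0.76  0.53  0.24]
pts 7882 mean [437.6 163.6 107.1] axis [-0.997  0.077  0.027] normal [-0.076 -0.996  0.051] ext -33.5 29.8 z [101.2 106.9 111.5] y [153.6 163.1 172.7]
```

View pics/w18.png

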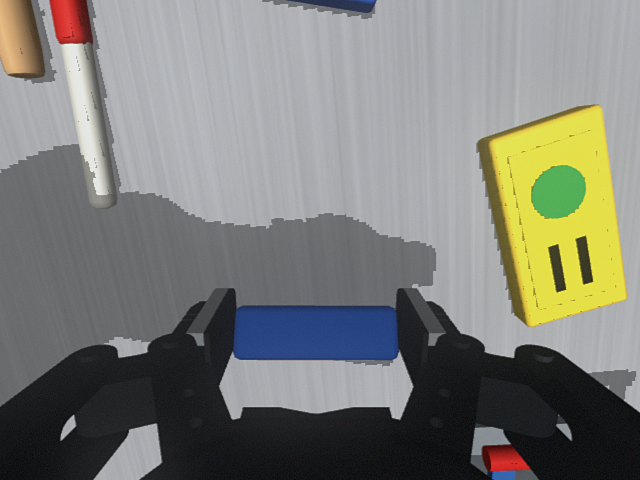

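>>> {"op": "drive_tool", "data": {"deltas": "0.010 0 0.006 0 0.061;0.019 0 0.012 0 0.061;0.027 0 0.018 0 0.061;0.034 0 0.025 0 0.061;0.041 0 0.033 0 0.061;0.048 0 0.041 0 0.061;0.053 0 0.050 0 0.061;0.058 0 0.060 0 0.061;0.062 0 0.070 0 0.061;0.065 0 0.080 0 0.061;0.067 0 0.086 0 0.061;0.067 0 0.086 0 0.061"}}

```text
clock: 19.68
eef_pos: [444.6, 233.8, 8.2]
tool_rot: [-3.141, 0.0, 1.466]
force: [-0.7, 0.7, 0.3]
width: 61.3
```

```bash
python3 - <<'E'
from h import *
st(); shot('wrist','w19.png');shot('scene','s19.png')
E
```

```text
t 19.68 P [444.6 233.8   8.2] rpy [-180.    0.   84.] F [-0.7  0.7  0.3] w 61.3 q [-0.82  0.85  0.42  2.08 -0.91  0.4   0.24]
```

View pics/w19.png

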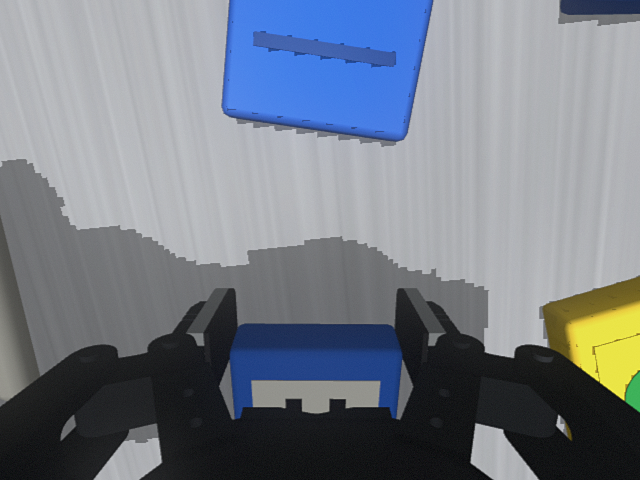

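View pics/s19.png

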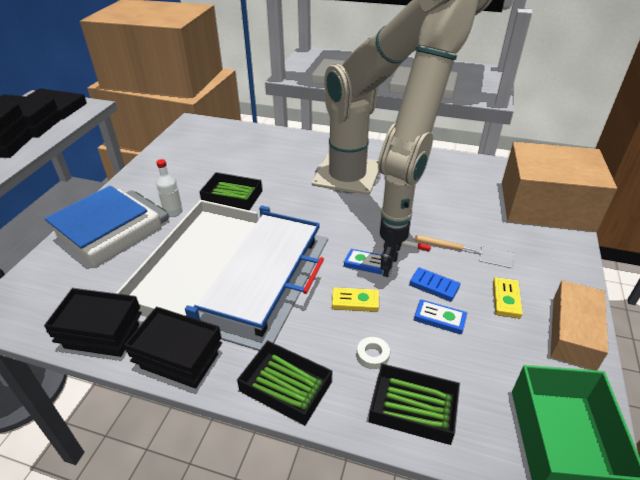

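>>> {"op": "drive_tool", "data": {"deltas": "0 0 0 0 0.085;0 0 0 0 0.085;0 0 -0.05 0 0.085;-0.06 0 -0.1 0 0.085;-0.12 0 -0.1 0 0.085;-0.12 0 -0.1 0 0.085;-0.12 0 -0.1 0 0.085"}}

```text
clock: 20.65
eef_pos: [432.4, 114.5, 108.8]
tool_rot: [3.142, -0.001, 1.465]
force: [-0.0, 0.9, -1.4]
width: 85.2
```

```bash
python3 - <<'E'
from h import *
st()
for n in ('wrist','scene','top'):
    for q in packs(shot(n,n+'20.png'),rgn=(300,700,70,500)): print(n,q)
E
```

```text
t 20.65 P [432.4 114.5 108.8] rpy [180.   -0.   83.9] F [-0.   0.9 -1.4] w 85.2 q [-0.72  0.64  0.59  2.19 -0.74  0.52  0.34]
wrist {'c': array([437.8, 169.4]), 's': array([119.1,  61.2]), 'yaw': 83.8, 'z': 19.3, 'px': array([315., 137.])}
scene {'c': array([439.5, 171.5]), 's': array([120.8,  63.3]), 'yaw': 81.7, 'z': 20.5, 'px': array([367., 266.])}
scene {'c': array([519.4, 373.3]), 's': array([210. , 127.5]), 'yaw': 14.5, 'z': 21.1, 'px': array([437., 297.])}
top {'c': array([573.2, 387.1]), 's': array([119.3,  61.7]), 'yaw': 84.7, 'z': 19.9, 'px': array([181., 210.])}
top {'c': array([464.4, 359.3]), 's': array([118.,  61.]), 'yaw': 75.6, 'z': 20.9, 'px': array([189., 252.])}
```

View pics/wrist20.png

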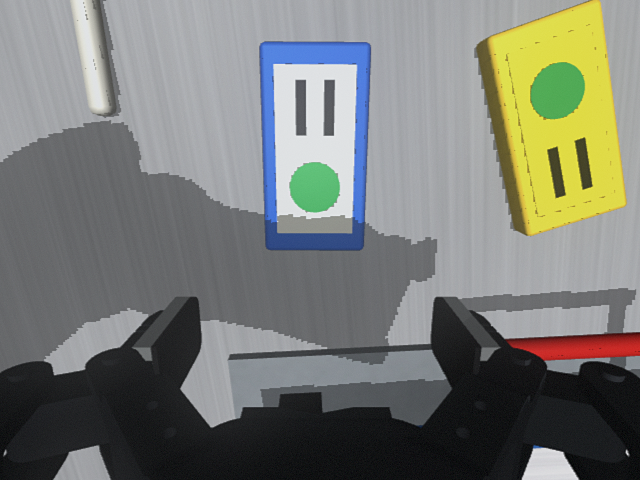

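```bash
python3 - <<'E'
from h import *
print(go(438,170,3,84))
E
```

```text
[0.054  0.0003 0.1051 0.1864]
```

>>> {"op": "drive_tool", "data": {"deltas": "0.054 0 0.02 0 0.085;0.054 0 0.07 0 0.085;0.054 0 0.105 0 0.085;0.054 0 0.105 0 0.085;0.054 0 0.105 0 0.050;0.054 0 0.105 0 0.050;0.054 0 0.105 0 0.050;0.054 0 0.06 0 0.050;0.054 0 -0.01 0 0.050;0.054 0 -0.01 0 0.05"}}

```text
clock: 22.05
eef_pos: [440.2, 169.1, 122.5]
tool_rot: [3.135, -0.003, 1.467]
force: [0.0, -1.0, -1.8]
width: 59.9
```

```bash
python3 - <<'E'
from h import *
st();print(go(455,-92,112,87.1))
shot('wrist','w21.png')
E
```

```text
t 22.05 P [440.2 169.1 122.5] rpy [179.6  -0.2  84.1] F [ 0.  -1.  -1.8] w 59.9 q [-0.87  0.65  0.67  2.13 -0.73  0.6   0.22]
[-0.2582  0.0417  0.0105 -3.0416]
```

View pics/w21.png

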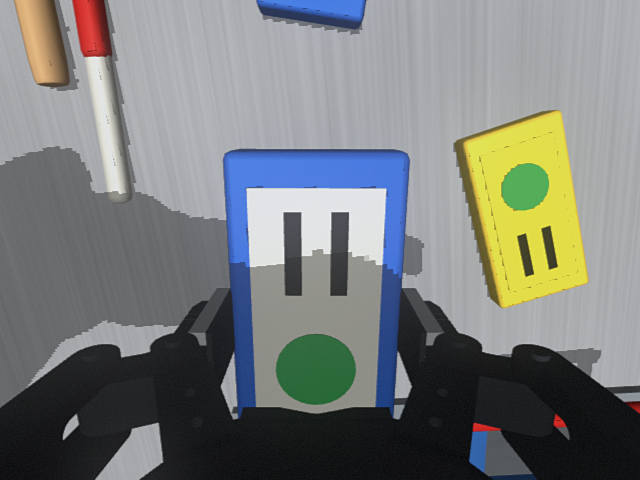

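>>> {"op": "drive_tool", "data": {"deltas": "-0.05 0.008 0 -1 0.050;-0.10 0.016 0 -2 0.050;-0.15 0.024 0 -3 0.050;-0.20 0.032 0 -3 0.050;-0.24 0.039 0 -3 0.050;-0.258 0.042 0 -3 0.050;-0.258 0.042 0 -3 0.050"}}

```text
clock: 22.98
eef_pos: [452.2, -93.7, 118.0]
tool_rot: [-3.14, 0.0, 1.516]
force: [0.2, 0.1, -0.8]
width: 60.4
```

```bash
python3 - <<'E'
from h import *
np.set_printoptions(precision=1,suppress=True)
st();print(go(455,-92,65,87.1))
p=shot('wrist','w22.png'); X=cloud(p)
print([X[v,u] for u,v in [(100,60),(500,60),(120,250),(520,250)]])
shot('scene','s22.png')
E
```

```text
t 22.98 P [452.2 -93.7 118. ] rpy [-179.9    0.    86.8] F [ 0.2  0.1 -0.8] w 60.4 q [-0.2  0.6  0.6  2.1 -0.7  0.6  0.8]
[ 0.   0.   0.1 -0.3]
[array([324.2,  23.4,  -1.4]), array([541.8,  -0.4,  67.9]), array([314.8, -99.2,   0.4]), array([561.3, -93.8,  62.3])]
```

View pics/w22.png

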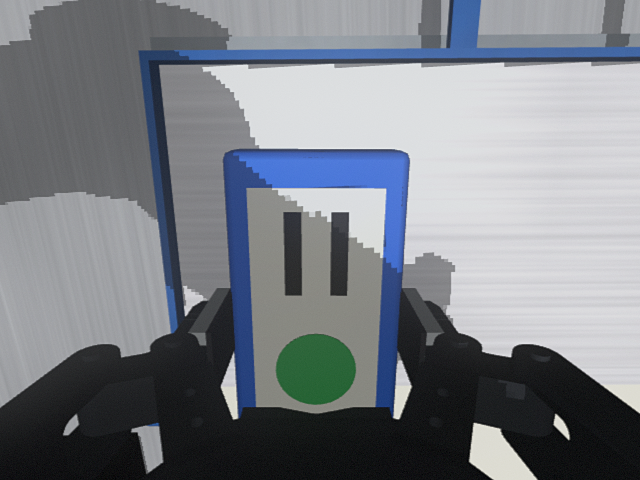

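View pics/s22.png

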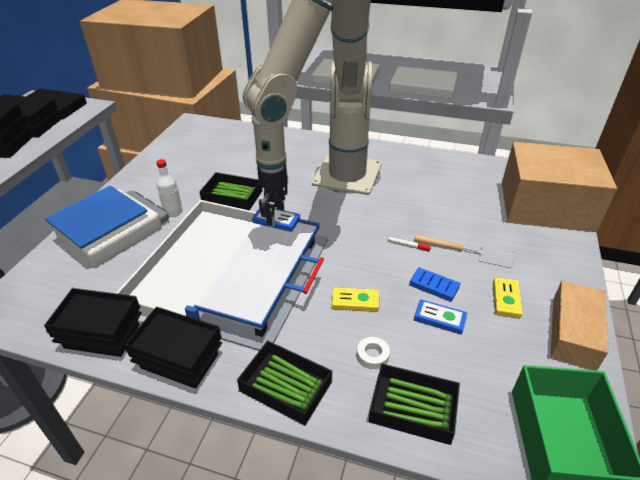

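```bash
python3 - <<'E'
from h import *
print(go(460,-92,65,87.1))
E
```

```text
[-0.0003  0.0078  0.0529 -0.0323]
```

>>> {"op": "drive_tool", "data": {"deltas": "0 0.008 0.02 0 0.050;0 0.008 0.040 0 0.050;0 0.008 0.05 0 0.050;0 0.008 0.052 0 0.050;0 0.008 0.052 0 0.050"}}

```text
clock: 23.7
eef_pos: [460.7, -91.5, 67.1]
tool_rot: [-3.141, -0.002, 1.52]
force: [-1.4, 0.9, 4.0]
width: 59.9
```

>>> {"op": "drive_tool", "data": {"deltas": "0 0 0 0 0.066;0 0 0 0 0.07;0 0 0 0 0.072;0 0 -0.05 0 0.072;0 0 -0.11 0 0.072;0 0 -0.11 0 0.08"}}

```text
clock: 24.45
eef_pos: [463.4, -93.9, 180.0]
tool_rot: [3.134, 0.001, 1.519]
force: [0.9, 0.1, -0.3]
width: 80.0
```

```bash
python3 - <<'E'
from h import *
st()
for n in ('wrist','scene'):
    for q in packs(shot(n,n+'23.png'),rgn=(300,700,-300,500)): print(n,q)
E
```

```text
t 24.45 P [463.4 -93.9 180. ] rpy [1.796e+02 1.000e-01 8.700e+01] F [ 0.9  0.1 -0.3] w 80.0 q [-0.34  0.55  0.71  2.07 -0.55  0.71  0.68]
wrist {'c': array([493.8,  -9.3]), 's': array([316.2, 128.6]), 'yaw': 23.3, 'z': 73.0, 'px': array([404.,  76.])}
wrist {'c': array([460.8, -89.3]), 's': array([122. ,  60.7]), 'yaw': 86.9, 'z': 81.3, 'px': array([310., 220.])}
scene {'c': array([489.9, -21.6]), 's': array([386.9, 158.7]), 'yaw': 27.6, 'z': 71.7, 'px': array([263., 280.])}
scene {'c': array([461.4, -87.6]), 's': array([119.4,  63.5]), 'yaw': 86.5, 'z': 81.9, 'px': array([276., 237.])}
scene {'c': array([518.6, 373.8]), 's': array([211.6, 128.1]), 'yaw': 14.6, 'z': 21.1, 'px': array([437., 297.])}
```

View pics/wrist23.png

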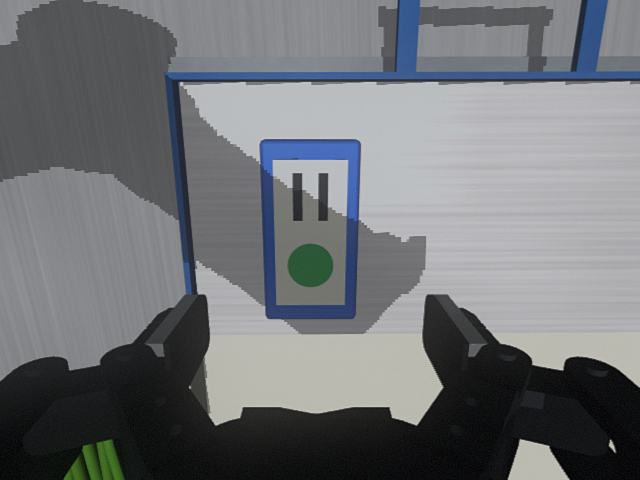

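```bash
python3 - <<'E'
from h import *
print(go(570,330,150,85))
E
```

```text
[0.4275 0.0873 0.0269 2.0723]
```

>>> {"op": "drive_tool", "data": {"deltas": "0.427 0.087 0 2 0.085;0.427 0.087 0 2 0.085;0.427 0.087 0 2 0.085;0.427 0.087 0 2 0.085;0.427 0.087 0 2 0.085;0.427 0.087 0 2 0.085;0.427 0.087 0 2 0.085;0.427 0.087 0.04 2 0.085;0.427 0.087 0.04 2 0.085"}}

```text
clock: 25.68
eef_pos: [566.3, 328.0, 131.6]
tool_rot: [-3.133, 0.005, 1.484]
force: [-0.8, -1.1, 0.0]
width: 84.9
```

```bash
python3 - <<'E'
from h import *
st()
for n in ('wrist',):
    for q in packs(shot(n,n+'24.png'),rgn=(300,700,100,500)): print(n,q)
print(go(573,387,3,85))
E
```

```text
t 25.68 P [566.3 328.  131.6] rpy [-179.5    0.3   85. ] F [-0.8 -1.1  0. ] w 84.9 q [-0.96  0.86  0.72  1.6  -0.66  0.95 -0.1 ]
wrist {'c': array([575.1, 386.3]), 's': array([119.7,  61.2]), 'yaw': 84.7, 'z': 19.3, 'px': array([323., 130.])}
wrist {'c': array([497.8, 351. ]), 's': array([126.8, 119.1]), 'yaw': -13.8, 'z': 19.5, 'px': array([166., 194.])}
[ 0.0598 -0.0004  0.1311 -0.0483]
```

View pics/wrist24.png

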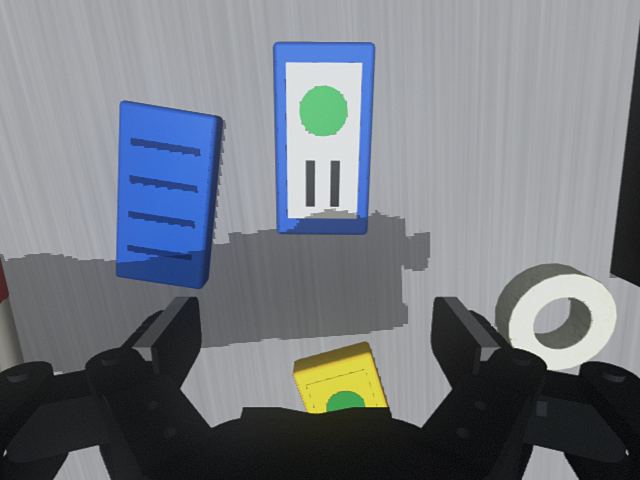

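>>> {"op": "drive_tool", "data": {"deltas": "0.0595 0.001 0.03 0 0.085;0.0595 0.001 0.08 0 0.085;0.0595 0.001 0.12 0 0.085;0.0595 0.001 0.131 0 0.085;0.0595 0.001 0.131 0 0.085;0.0595 0.001 0.131 0 0.050;0.0595 0.001 0.131 0 0.050;0.0595 0.001 0.131 0 0.050;0.0595 0.001 0.08 0 0.050;0.0595 0.001 0.03 0 0.050;0.0595 0.001 -0.02 0 0.050;0.0595 0.001 -0.02 0 0.05"}}

```text
clock: 27.22
eef_pos: [579.3, 389.0, 162.9]
tool_rot: [3.133, -0.006, 1.484]
force: [-0.1, 0.9, -1.8]
width: 59.7
```

```bash
python3 - <<'E'
from h import *
st();shot('wrist','wrist25.png')
print(go(690,-104,150,87.1))
E
```

```text
t 27.23 P [579.3 389.  162.9] rpy [179.5  -0.3  85. ] F [-0.1  0.9 -1.8] w 59.7 q [-1.01  0.88  0.75  1.46 -0.65  1.05 -0.21]
[-0.4811  0.155   0.0098 -2.0674]
```

View pics/wrist25.png

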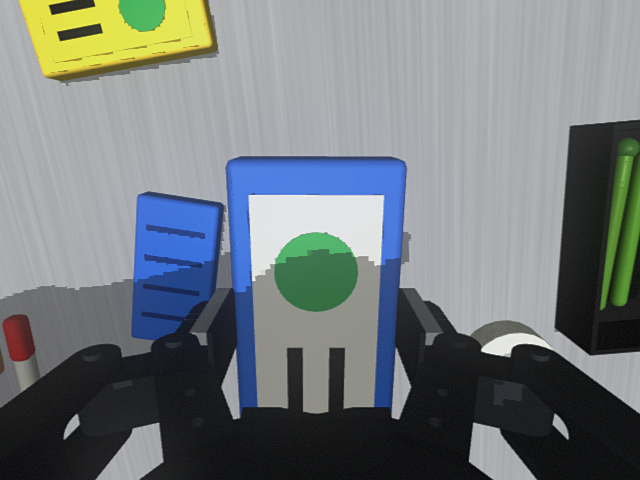

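>>> {"op": "drive_tool", "data": {"deltas": "-0.04 0.013 0.01 0 0.050;-0.09 0.029 0.01 -1 0.050;-0.14 0.045 0.01 -2 0.050;-0.19 0.061 0.01 -2 0.050;-0.24 0.077 0.01 -2 0.050;-0.29 0.093 0.01 -2 0.050;-0.34 0.110 0.01 -2 0.050;-0.39 0.126 0.01 -2 0.050;-0.44 0.142 0.01 -2 0.050;-0.47 0.152 0.01 -2 0.050;-0.481 0.155 0.02 -2 0.050;-0.481 0.155 0.03 -2 0.050"}}

```text
clock: 28.78
eef_pos: [687.8, -103.7, 124.7]
tool_rot: [-3.139, -0.001, 1.518]
force: [0.4, 0.9, -2.4]
width: 60.0
```

```bash
python3 - <<'E'
from h import *
shot('wrist','wrist26.png');st()
print(go(690,-104,66,87.1))
E
```

```text
t 28.82 P [ 687.1 -101.8  123.1] rpy [-179.7   -0.2   87.1] F [-0.4  0.8 -2.9] w 59.6 q [-0.22  0.9   0.64  1.48 -0.61  0.97  0.54]
[-0.002   0.003   0.0571 -0.0046]
```

View pics/wrist26.png

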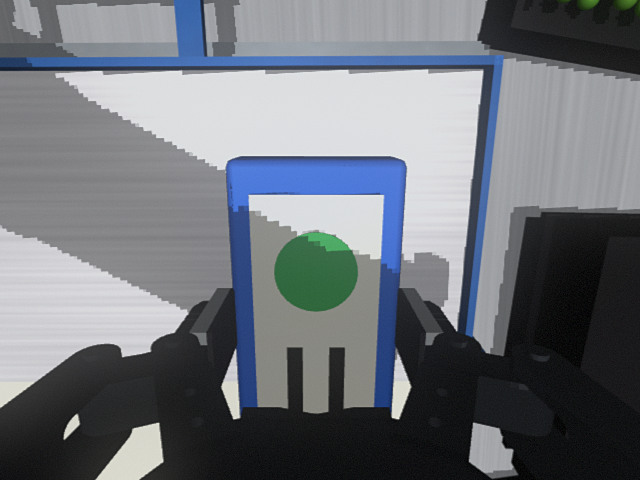

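>>> {"op": "drive_tool", "data": {"deltas": "-0.001 0.003 0.02 0 0.050;-0.001 0.003 0.040 0 0.050;-0.001 0.003 0.053 0 0.050;-0.001 0.003 0.057 0 0.050;-0.001 0.003 0.057 0 0.050;-0.001 0.003 0.057 0 0.066;-0.001 0.003 0.057 0 0.072;-0.001 0.003 0.057 0 0.074;-0.001 0.003 0.02 0 0.074;-0.001 0.003 -0.05 0 0.080;-0.001 0.003 -0.06 0 0.080"}}

```text
clock: 30.2
eef_pos: [693.9, -107.0, 191.2]
tool_rot: [3.135, 0.002, 1.519]
force: [0.6, 0.6, -0.0]
width: 79.9
```

```bash
python3 - <<'E'
from h import *
st();
for n in ('wrist','scene'):
    for q in packs(shot(n,n+'27.png'),rgn=(300,800,-300,500)): print(n,q)
print(go(440,270,140,75.6))
E
```

```text
t 30.2 P [ 693.9 -107.   191.2] rpy [1.796e+02 1.000e-01 8.700e+01] F [ 0.6  0.6 -0. ] w 79.9 q [-0.24  0.84  0.69  1.41 -0.56  1.08  0.5 ]
wrist {'c': array([676. , -27.8]), 's': array([337.9, 152.1]), 'yaw': -35.7, 'z': 73.0, 'px': array([219.,  83.])}
wrist {'c': array([563. , -57.6]), 's': array([251.7,  95.6]), 'yaw': 27.7, 'z': 81.0, 'px': array([ 10., 225.])}
wrist {'c': array([ 692.2, -104.2]), 's': array([125.6,  60.9]), 'yaw': 87.0, 'z': 81.2, 'px': array([311., 223.])}
scene {'c': array([578.1, -69.2]), 's': array([435.6, 237.4]), 'yaw': -2.8, 'z': 73.1, 'px': array([264., 277.])}
scene {'c': array([462.3, -87.9]), 's': array([121.2,  64.4]), 'yaw': 86.2, 'z': 82.0, 'px': array([276., 237.])}
scene {'c': array([467.4, 360.7]), 's': array([119.7,  66.1]), 'yaw': 76.2, 'z': 21.2, 'px': array([434., 284.])}
scene {'c': array([ 692.4, -104.6]), 's': array([121.1,  63.4]), 'yaw': 86.8, 'z': 81.9, 'px': array([238., 293.])}
[ 0.3626 -0.2721  0.0491 11.4399]
```

View pics/wrist27.png

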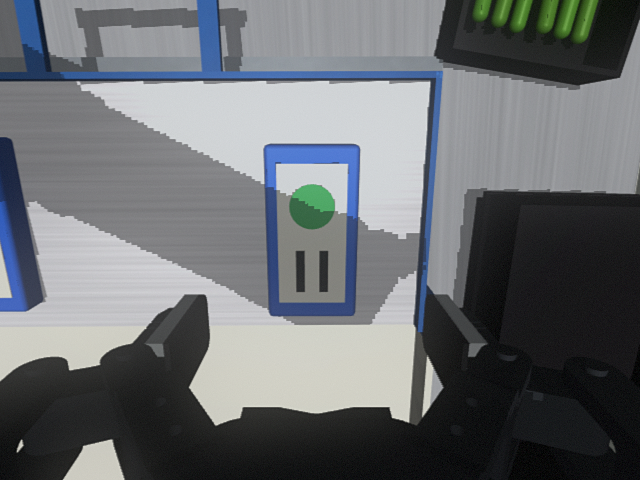

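View pics/scene27.png

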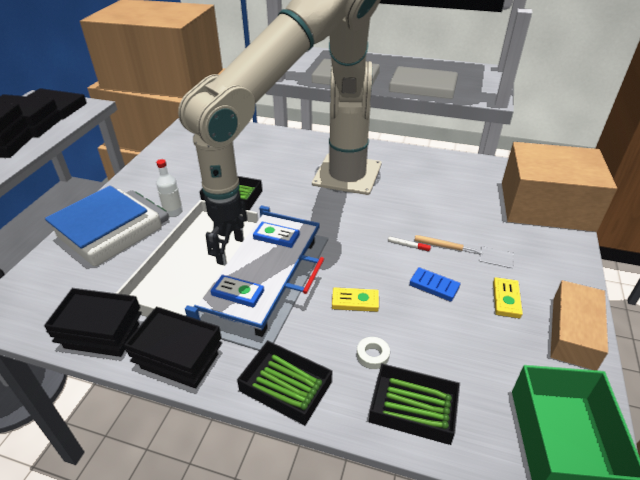

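>>> {"op": "drive_tool", "data": {"deltas": "0.36 -0.272 0 11 0.085;0.36 -0.272 0 11 0.085;0.36 -0.272 0 11 0.085;0.36 -0.272 0 11 0.085;0.36 -0.272 0 11 0.085;0.36 -0.272 0 11 0.085;0.36 -0.272 0 11 0.085;0.36 -0.272 0.0 11 0.085;0.36 -0.272 0.05 11 0.085;0.36 -0.272 0.05 11 0.085;0.36 -0.272 0.05 11 0.085"}}

```text
clock: 31.68
eef_pos: [439.5, 266.7, 137.0]
tool_rot: [3.141, 0.001, 1.325]
force: [-0.3, 0.0, 0.8]
width: 85.0
```

```bash
python3 - <<'E'
from h import *
st();
for n in ('wrist',):
    for q in packs(shot(n,n+'28.png'),rgn=(300,800,-300,500)): print(n,q); c=q
u=np.array([np.cos(np.radians(c['yaw'])),np.sin(np.radians(c['yaw']))])
t=c['c']-66*u; print(t,go(t[0],t[1],9,c['yaw']))
E
```

```text
t 31.68 P [439.5 266.7 137. ] rpy [1.80e+02 1.00e-01 7.59e+01] F [-0.3  0.   0.8] w 85.0 q [-1.08  0.7   0.76  2.   -0.72  0.73 -0.12]
wrist {'c': array([464.3, 353.1]), 's': array([107.2,  61.5]), 'yaw': 76.1, 'z': 19.5, 'px': array([320.,  88.])}
[448.4449492  289.03271222] [ 0.0233  0.0029  0.1285 -0.1752]
```

View pics/wrist28.png

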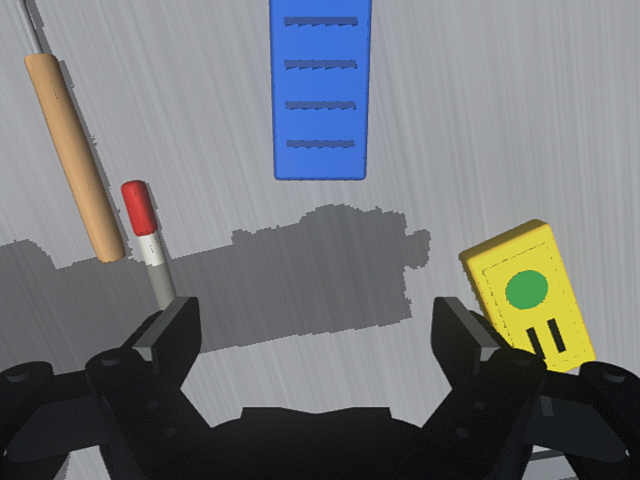

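>>> {"op": "drive_tool", "data": {"deltas": "0.031 0.003 0.06 0 0.085;0.031 0.003 0.11 0 0.085;0.031 0.003 0.128 0 0.085;0.031 0.003 0.128 0 0.085;0.031 0.003 0.128 0 0.061;0.031 0.003 0.128 0 0.061;0.031 0.003 0.128 0 0.061;0.032 0.003 0.118 0 0.061;0.034 0.003 0.108 0 0.061;0.037 0.003 0.098 0 0.061;0.041 0.003 0.088 0 0.0612;0.041 0.003 0.088 0 0.0612"}}

```text
clock: 33.22
eef_pos: [451.8, 307.9, 49.4]
tool_rot: [3.141, -0.001, 1.328]
force: [0.3, 0.5, -1.7]
width: 61.3
```

```bash
python3 - <<'E'
from h import *
st(); tilt('wrist',(380,530,250,450),fn='w29.png')
E
```

```text
t 33.23 P [451.8 307.9  49.4] rpy [ 1.799e+02 -1.000e-01  7.610e+01] F [ 0.3  0.5 -1.7] w 61.3 q [-1.04  0.85  0.62  1.96 -0.86  0.62 -0.07]
pts 45203 mean [465.9 364.   39.8] axis [ 0.221  0.908 -0.357] normal [0.086 0.346 0.934] ext -56.3 61.4 z [19.4 39.6 57.9] y [310.6 363.3 420.1]
```

View pics/w29.png

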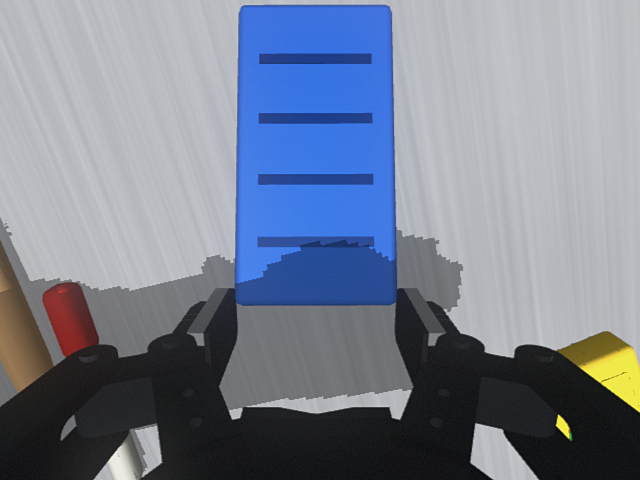

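>>> {"op": "drive_tool", "data": {"deltas": "0.005 0 -0.010 0 0.0612;0.011 0 -0.019 0 0.0612;0.017 0 -0.027 0 0.0612;0.024 0 -0.034 0 0.0612;0.031 0 -0.040 0 0.0613;0.039 0 -0.046 0 0.0613;0.047 0 -0.051 0 0.0614;0.055 0 -0.055 0 0.0614;0.063 0 -0.058 0 0.0615;0.063 0 -0.058 0 0.0615;0.063 0 -0.058 0 0.0616;0.063 0 -0.058 0 0.0616"}}

```text
clock: 34.78
eef_pos: [466.6, 367.7, 106.4]
tool_rot: [-3.141, 0.001, 1.326]
force: [-1.0, -0.5, -0.3]
width: 61.8
```

```bash
python3 - <<'E'
from h import *
st(); tilt('wrist',(380,530,250,450),fn='w30.png')
E
```

```text
t 34.77 P [466.6 367.7 106.4] rpy [-180.    0.   76.] F [-1.  -0.5 -0.3] w 61.8 q [-1.15  0.84  0.74  1.8  -0.76  0.81 -0.27]
pts 23219 mean [471.9 388.7  82.4] axis [-0.103 -0.444  0.89 ] normal [0.208 0.866 0.455] ext -79.3 127.9 z [ 16.   89.6 114.4] y [357.4 386.4 426.6]
```

View pics/w30.png

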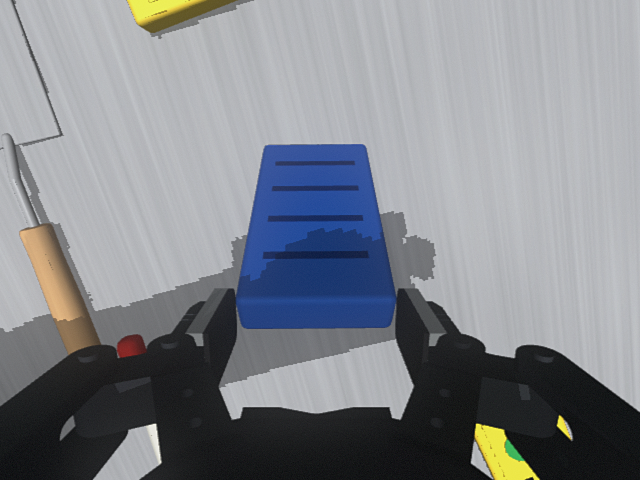

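>>> {"op": "drive_tool", "data": {"deltas": "0.007 0 -0.001 0 0.0615;0.014 0 -0.002 0 0.0615;0.021 0 -0.003 0 0.0615;0.028 0 -0.004 0 0.0615;0.035 0 -0.004 0 0.0615;0.042 0 -0.004 0 0.0614;0.049 0 -0.004 0 0.0614;0.049 0 -0.004 0 0.0614"}}

```text
clock: 35.83
eef_pos: [479.1, 417.3, 111.2]
tool_rot: [3.141, -0.002, 1.328]
force: [-0.5, 0.1, 5.9]
width: 61.4
```

```bash
python3 - <<'E'
from h import *
st(); tilt('wrist',(380,530,250,500),fn='w31.png')
E
```

```text
t 35.83 P [479.1 417.3 111.2] rpy [ 1.799e+02 -1.000e-01  7.610e+01] F [-0.5  0.1  5.9] w 61.4 q [-1.18  0.88  0.75  1.68 -0.74  0.89 -0.36]
pts 13112 mean [479.8 419.2 104.5] axis [-0.04  -0.099  0.994] normal [-0.232 -0.967 -0.106] ext -94.1 141.4 z [ 32.4 118.1 121.1] y [401.7 419.8 432. ]
```

View pics/w31.png

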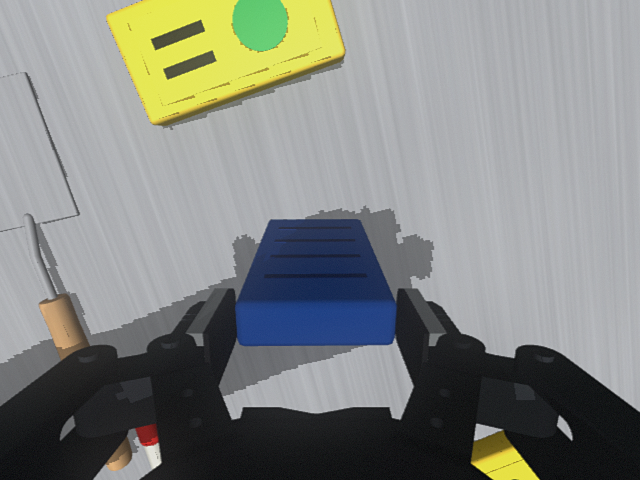

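>>> {"op": "drive_tool", "data": {"deltas": "0 0 -0.008 0 0.0605;-0.05 0 -0.012 0 0.0605;-0.10 0 -0.012 0 0.0605;-0.15 0 -0.012 0 0.0605;-0.15 0 0 0 0.061;-0.15 0 0.003 0 0.061;-0.140 0 0.003 0 0.0611;-0.130 0 0.003 0 0.0611;-0.120 0 0.003 0 0.0611;-0.110 0 0.004 0 0.0611;-0.100 0 0.005 0 0.0611;-0.100 0 0.005 0 0.0611"}}

```text
clock: 37.38
eef_pos: [454.4, 319.8, 105.2]
tool_rot: [-3.141, -0.0, 1.329]
force: [-1.5, -0.6, 3.0]
width: 60.9
```

```bash
python3 - <<'E'
from h import *
st(); tilt('wrist',(380,530,150,500),fn='w32.png')
E
```

```text
t 37.38 P [454.4 319.8 105.2] rpy [-180.    -0.    76.1] F [-1.5 -0.6  3. ] w 60.9 q [-1.1   0.79  0.72  1.91 -0.77  0.74 -0.17]
pts 9113 mean [453.3 314.9 112. ] axis [0.158 0.182 0.971] normal [ 0.238  0.947 -0.216] ext -84.5 146.4 z [ 45.9 116.1 119.7] y [300.  314.9 327.9]
```

View pics/w32.png

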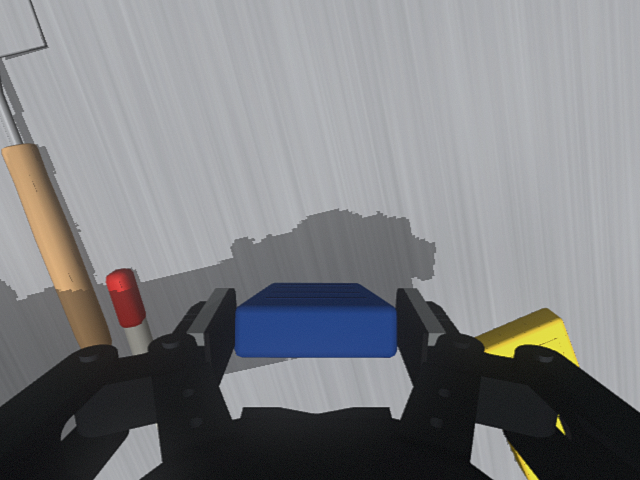

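>>> {"op": "drive_tool", "data": {"deltas": "0.010 0 0.003 0 0.061;0.020 0 0.006 0 0.061;0.030 0 0.010 0 0.061;0.039 0 0.014 0 0.061;0.048 0 0.020 0 0.061;0.056 0 0.026 0 0.061;0.064 0 0.033 0 0.061;0.071 0 0.041 0 0.061;0.078 0 0.049 0 0.061;0.084 0 0.057 0 0.061;0.089 0 0.066 0 0.061;0.089 0 0.066 0 0.061"}}

```text
clock: 38.92
eef_pos: [475.7, 405.4, 38.8]
tool_rot: [-3.141, 0.0, 1.328]
force: [-0.6, -0.3, -0.1]
width: 61.1
```

>>> {"op": "drive_tool", "data": {"deltas": "0.004 0 0.009 0 0.061;0.008 0 0.018 0 0.061;0.011 0 0.026 0 0.061;0.012 0 0.031 0 0.061;0.012 0 0.031 0 0.061"}}

```text
clock: 39.55
eef_pos: [478.6, 416.9, 8.1]
tool_rot: [-3.141, 0.0, 1.327]
force: [0.0, 0.9, 0.6]
width: 61.4
```

```bash
python3 - <<'E'
from h import *
st(); shot('wrist','w33.png');shot('scene','s33.png')
E
```

```text
t 39.55 P [478.6 416.9   8.1] rpy [-180.    0.   76.] F [0.  0.9 0.6] w 61.4 q [-1.12  1.01  0.64  1.71 -0.86  0.73 -0.27]
```

View pics/s33.png

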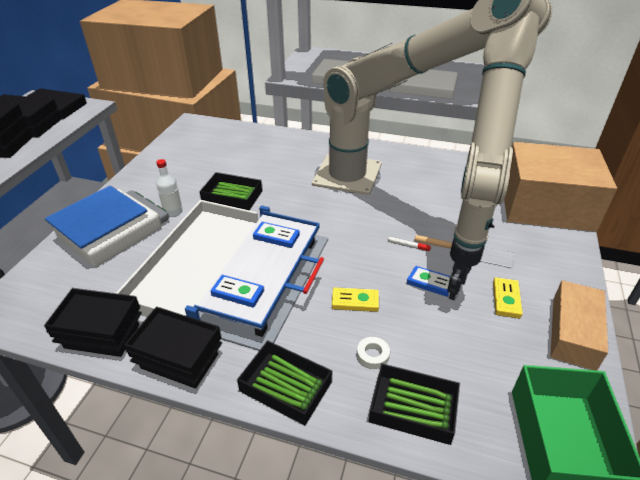

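Flipped, indicator up. Release, back off, measure.

>>> {"op": "drive_tool", "data": {"deltas": "0 0 0 0 0.085;0 0 0 0 0.085;0 0 -0.05 0 0.085;-0.06 0 -0.1 0 0.085;-0.12 0 -0.1 0 0.085;-0.12 0 -0.1 0 0.085;-0.12 0 -0.1 0 0.085"}}

```text
clock: 40.52
eef_pos: [450.1, 300.3, 109.1]
tool_rot: [3.142, -0.001, 1.326]
force: [-0.5, 1.2, -0.7]
width: 84.9
```

```bash
python3 - <<'E'
from h import *
st()
for n in ('scene','wrist'):
    for q in packs(shot(n,n+'34.png'),rgn=(300,700,180,500)): print(n,q)
print(go(*q['c'],3,q['yaw']))
E
```

```text
t 40.52 P [450.1 300.3 109.1] rpy [ 1.8e+02 -1.0e-01  7.6e+01] F [-0.5  1.2 -0.7] w 84.9 q [-1.09  0.77  0.72  1.95 -0.77  0.72 -0.14]
scene {'c': array([462.5, 354.1]), 's': array([119.4,  66.7]), 'yaw': 75.9, 'z': 20.7, 'px': array([431., 285.])}
wrist {'c': array([462.7, 352.1]), 's': array([119.2,  61.1]), 'yaw': 75.9, 'z': 19.3, 'px': array([315., 143.])}
[5.170e-02 2.000e-04 1.054e-01 2.368e-01]
```

View pics/wrist34.png

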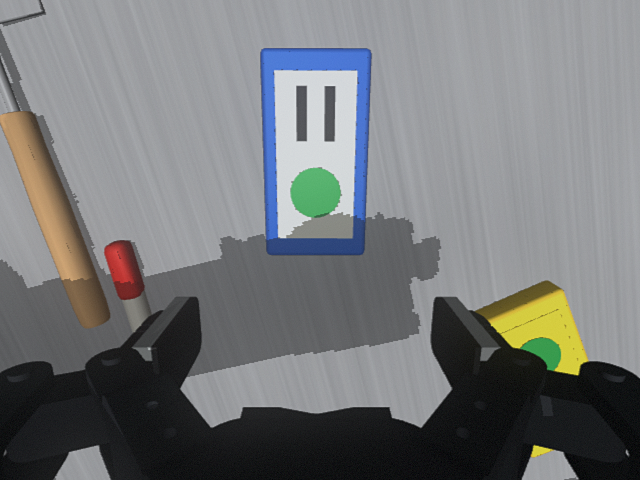

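>>> {"op": "drive_tool", "data": {"deltas": "0.052 0 0.02 0 0.085;0.052 0 0.07 0 0.085;0.052 0 0.105 0 0.085;0.052 0 0.105 0 0.085;0.052 0 0.105 0 0.050;0.052 0 0.105 0 0.050;0.052 0 0.105 0 0.050;0.052 0 0.06 0 0.050;0.052 0 0 0 0.050;0.052 0 -0.05 0 0.05;0.052 0 -0.05 0 0.05"}}

```text
clock: 42.0
eef_pos: [464.8, 351.9, 162.9]
tool_rot: [3.136, -0.007, 1.327]
force: [-0.3, 0.2, -1.9]
width: 60.0
```

```bash
python3 - <<'E'
from h import *
st();print(go(577,-97,155,87.1)); shot('wrist','wrist35.png')
E
```

```text
t 42.0 P [464.8 351.9 162.9] rpy [179.7  -0.4  76. ] F [-0.3  0.2 -1.9] w 60.0 q [-1.18  0.75  0.81  1.8  -0.69  0.89 -0.29]
[-4.08600e-01  2.17100e-01  7.90000e-03 -1.10557e+01]
```

View pics/wrist35.png

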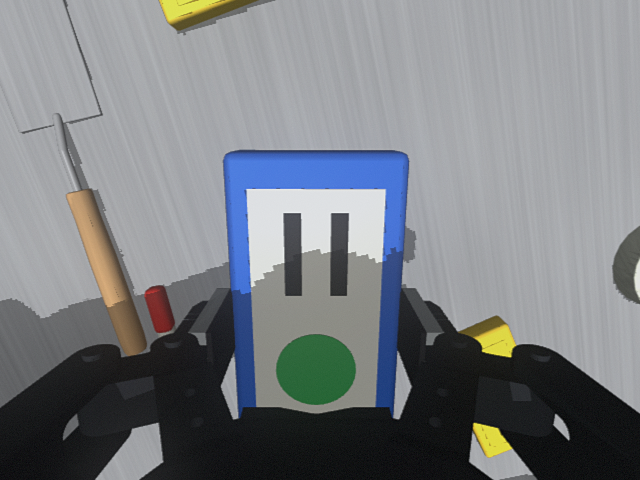

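>>> {"op": "drive_tool", "data": {"deltas": "-0.035 0.018 0 -1 0.050;-0.08 0.042 0 -3 0.050;-0.125 0.066 0 -5 0.050;-0.17 0.09 0 -7 0.050;-0.215 0.114 0 -9 0.050;-0.26 0.138 0 -11 0.050;-0.305 0.162 0 -11 0.050;-0.35 0.186 0 -11 0.050;-0.385 0.205 0 -11 0.050;-0.409 0.217 0.01 -11 0.050;-0.409 0.217 0.03 -11 0.050;-0.409 0.217 0.03 -11 0.050"}}

```text
clock: 43.55
eef_pos: [571.8, -97.7, 125.7]
tool_rot: [-3.135, -0.002, 1.518]
force: [-0.7, 0.7, -1.2]
width: 60.2
```

```bash
python3 - <<'E'
from h import *
shot('wrist','wrist36.png');st();print(go(577,-97,66,87.1)); 
E
```

```text
t 43.6 P [572.8 -97.7 126.9] rpy [-1.798e+02 -1.000e-01  8.700e+01] F [ 0.6  1.5 -2.4] w 60.4 q [-0.27  0.76  0.64  1.82 -0.62  0.78  0.65]
[ 0.001   0.0042  0.0609 -0.0657]
```

View pics/wrist36.png

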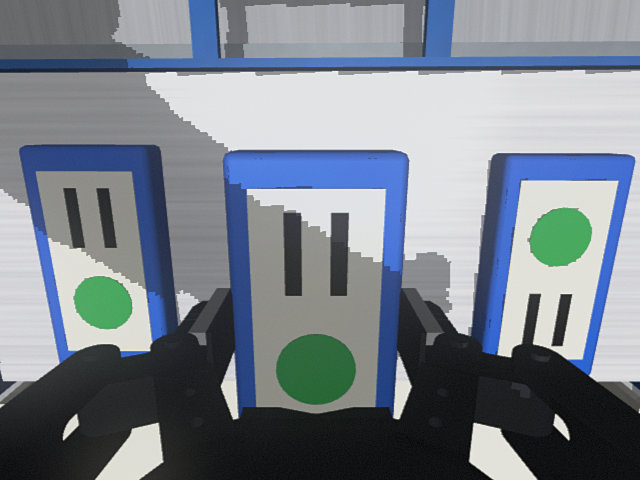

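>>> {"op": "drive_tool", "data": {"deltas": "0 0.003 0.02 0 0.050;0 0.003 0.040 0 0.050;0 0.003 0.055 0 0.050;0 0.003 0.060 0 0.050;0 0.003 0.060 0 0.050;0 0.003 0.060 0 0.066;0 0.003 0.060 0 0.072;0 0.003 0.060 0 0.074;0 0.003 0.02 0 0.074;0 0.003 -0.04 0 0.074;0 0.003 -0.04 0 0.060"}}

```text
clock: 44.98
eef_pos: [580.2, -100.2, 173.2]
tool_rot: [3.133, 0.001, 1.519]
force: [0.4, -0.3, 0.2]
width: 60.4
```

```bash
python3 - <<'E'
from h import *
st()
for n in ('wrist','scene'):
    p=shot(n,n+'37.png')
    for q in packs(p,rgn=(300,800,-300,500)): print(n,q)
    X=cloud(p); im=cv2.cvtColor(p['color'],cv2.COLOR_RGB2HSV)
    m=((im[...,0]<8)|(im[...,0]>172))&(im[...,1]>150)&(im[...,2]>60)
    P=X[m]; P=P[(P[:,1]>20)&(P[:,1]<100)&(P[:,2]>40)&(P[:,0]>400)]
    if len(P): print('handle',len(P),P.mean(0),P.min(0),P.max(0), cv2.minAreaRect(P[:,:2].astype(np.float32)))
E
```

```text
t 44.98 P [ 580.2 -100.2  173.2] rpy [1.795e+02 1.000e-01 8.700e+01] F [ 0.4 -0.3  0.2] w 60.4 q [-0.29  0.7   0.69  1.78 -0.58  0.86  0.61]
wrist {'c': array([626.5, -20.4]), 's': array([419.9, 161.9]), 'yaw': -28.2, 'z': 73.0, 'px': array([374.,  88.])}
wrist {'c': array([505.3, -92.2]), 's': array([151.2, 119.7]), 'yaw': -1.7, 'z': 81.3, 'px': array([130., 223.])}
wrist {'c': array([577.6, -96.1]), 's': array([123.1,  60.8]), 'yaw': 87.0, 'z': 81.3, 'px': array([309., 225.])}
wrist {'c': array([ 650.2, -102.2]), 's': array([148.5, 120. ]), 'yaw': -6.1, 'z': 81.1, 'px': array([489., 226.])}
wrist {'c': array([458.3, -76.8]), 's': array([254.9,  63.4]), 'yaw': 32.7, 'z': 73.6, 'px': array([ 10., 300.])}
wrist {'c': array([ 692.2, -110. ]), 's': array([264.1,  29.4]), 'yaw': -40.9, 'z': 76.9, 'px': array([610., 344.])}
wrist {'c': array([464.6, -99.7]), 's': array([268.5,  24. ]), 'yaw': 33.9, 'z': 77.2, 'px': array([  4., 354.])}
scene {'c': array([582.9, -65.3]), 's': array([433.4, 233.9]), 'yaw': -5.1, 'z': 73.0, 'px': array([265., 279.])}
scene {'c': array([462.6, -88.4]), 's': array([120.9,  62.4]), 'yaw': 86.7, 'z': 81.7, 'px': array([276., 238.])}
scene {'c': array([577.3, -95.2]), 's': array([121.2,  66. ]), 'yaw': 88.3, 'z': 82.2, 'px': array([258., 264.])}
scene {'c': array([ 691.4, -103.7]), 's': array([120. ,  63.8]), 'yaw': 86.4, 'z': 82.1, 'px': array([238., 293.])}
handle 136 [588.06658537  59.5577526   74.738308  ] [520.28084775  51.40628131  67.43283055] [646.72857094  66.19625957  79.78074931] ((583.5105590820312, 59.303062438964844), (10.589479446411133, 126.26054382324219), 87.55856323242188)
```

View pics/scene37.png

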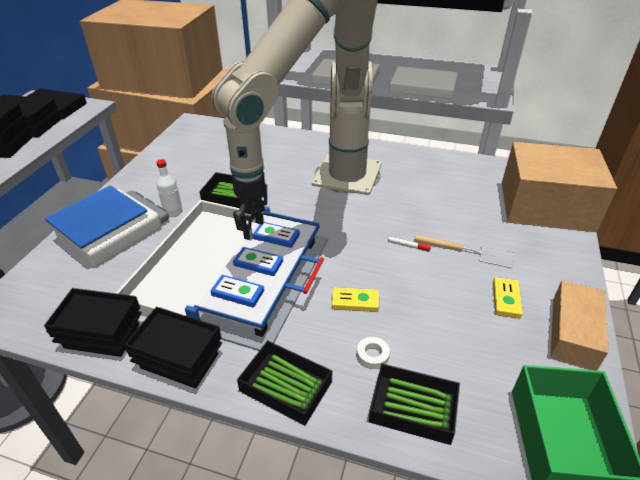

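```bash
python3 - <<'E'
from h import *
print(go(582,58,140,177.1),go(582,58,140,-2.9))
E
```

```text
[ 1.56400e-01 -3.40000e-03  2.91000e-02 -9.00465e+01] [ 1.56400e-01 -3.40000e-03  2.91000e-02  8.99535e+01]
```

>>> {"op": "drive_tool", "data": {"deltas": "0.05 0 0 -10 0.05;0.1 0 0 -20 0.05;0.156 -0.003 0 -30 0.05;0.156 -0.003 0.02 -40 0.05;0.156 -0.003 0.03 -50 0.05;0.156 -0.003 0.03 -60 0.05;0.156 -0.003 0.03 -70 0.05;0.156 -0.003 0.03 -80 0.05;0.156 -0.003 0.03 -90 0.05;0.156 -0.003 0.03 -90 0.05;0.156 -0.003 0.03 -90 0.05"}}

```text
clock: 46.45
eef_pos: [581.6, 57.2, 137.7]
tool_rot: [-3.142, -0.002, 3.087]
force: [-0.1, -0.0, -0.0]
width: 50.2
```

```bash
python3 - <<'E'
from h import *
st();p=shot('wrist','wrist38.png')
X=cloud(p); im=cv2.cvtColor(p['color'],cv2.COLOR_RGB2HSV)
m=((im[...,0]<8)|(im[...,0]>172))&(im[...,1]>150)&(im[...,2]>60)
P=X[m]; P=P[(P[:,1]>20)&(P[:,1]<100)&(P[:,2]>40)&(P[:,0]>400)]
if len(P): print('handle',len(P),P.mean(0),P.min(0),P.max(0), cv2.minAreaRect(P[:,:2].astype(np.float32)))
print(go(582,58,51,177.1))
E
```

```text
t 46.45 P [581.6  57.2 137.7] rpy [-1.800e+02 -1.000e-01  1.769e+02] F [-0.1 -0.  -0. ] w 50.2 q [-0.3   0.67  0.24  1.8  -0.23  0.71  1.58]
handle 3499 [573.96138025  56.89608498  74.55646169] [516.63408827  48.85720047  69.63885016] [646.92131658  65.21367498 279.91293757] ((581.723876953125, 56.878936767578125), (10.635571479797363, 130.36172485351562), 87.24971008300781)
[-1.000e-04  8.000e-04  8.690e-02 -1.958e-01]
```

View pics/wrist38.png

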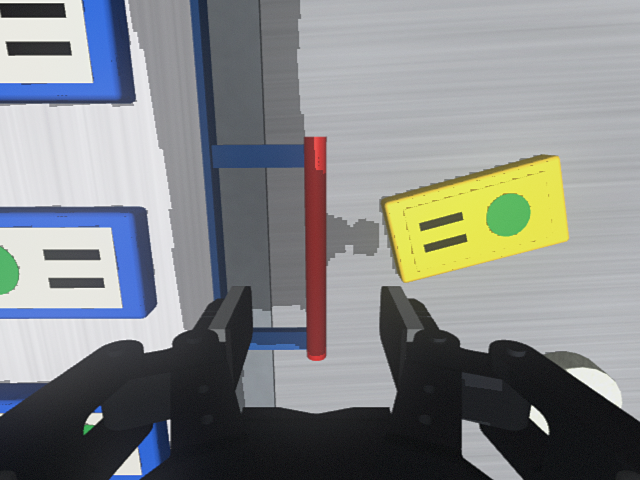

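>>> {"op": "drive_tool", "data": {"deltas": "0 0 0.04 0 0.05;0 0 0.075 0 0.05;0 0 0.087 0 0.05;0 0 0.087 0 0.05;0 0 0.087 0 0.03;0 0 0.087 0 0.012;0 0 0.087 0 0.0;0 0 0.087 0 0.0;0 0 0.087 0 0.0"}}

```text
clock: 47.62
eef_pos: [583.2, 57.0, 52.9]
tool_rot: [3.141, 0.002, 3.09]
force: [-0.5, -1.0, 6.3]
width: 9.8
```

```bash
python3 - <<'E'
from h import *
st();p=shot('wrist','wrist39.png')
r=235;a0=.03
for a in np.arange(0,.66,.05): print(round(a,2),np.round([r*(np.cos(a+a0)-np.cos(a0)), r*(np.sin(a+a0)-np.sin(a0))],1))
E
```

```text
t 47.62 P [583.2  57.   52.9] rpy [1.80e+02 1.00e-01 1.77e+02] F [-0.5 -1.   6.3] w 9.8 q [-0.26  0.79  0.19  1.84 -0.27  0.53  1.62]
0.0 [0. 0.]
0.05 [-0.6 11.7]
0.1 [-1.9 23.4]
0.15 [-3.7 35. ]
0.2 [-6.1 46.5]
0.25 [-9.  57.9]
0.3 [-12.6  69.1]
0.35 [-16.7  80.1]
0.4 [-21.3  90.9]
0.45 [-26.5 101.5]
0.5 [-32.1 111.8]
0.55 [-38.3 121.7]
0.6 [-45.  131.4]
0.65 [-52.2 140.7]
```

View pics/wrist39.png

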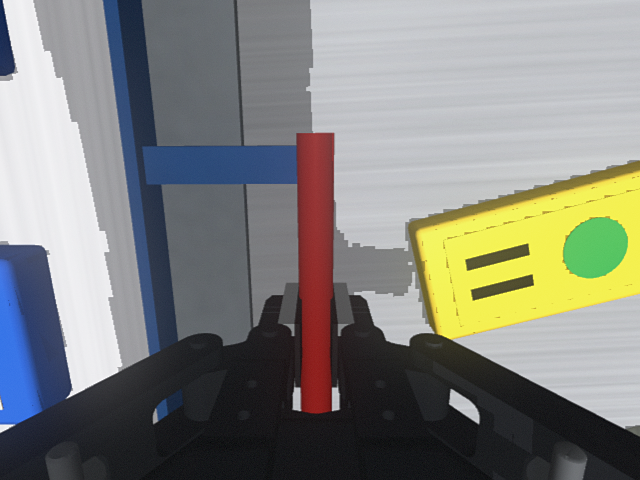

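>>> {"op": "drive_tool", "data": {"deltas": "0 0 -0.008 0 0;0 -0.001 -0.016 0 0;0 -0.002 -0.0234 0 0;0 -0.003 -0.031 0 0;0 -0.004 -0.038 0 0;0 -0.006 -0.0465 0 0;0 -0.0075 -0.052 0 0;0 -0.009 -0.058 0 0;0 -0.0108 -0.0635 0 0;0 -0.0126 -0.069 0 0;0 -0.0126 -0.069 0 0"}}

```text
clock: 49.05
eef_pos: [582.5, 45.2, 121.6]
tool_rot: [3.141, 0.002, 3.09]
force: [3.5, 1.2, -1.2]
width: 9.8
```

```bash
python3 - <<'E'
from h import *
st();p=shot('scene','scene40.png')
E
```

```text
t 49.05 P [582.5  45.2 121.6] rpy [1.799e+02 1.000e-01 1.770e+02] F [ 3.5  1.2 -1.2] w 9.8 q [-0.27  0.69  0.23  1.81 -0.23  0.67  1.61]
```

View pics/scene40.png

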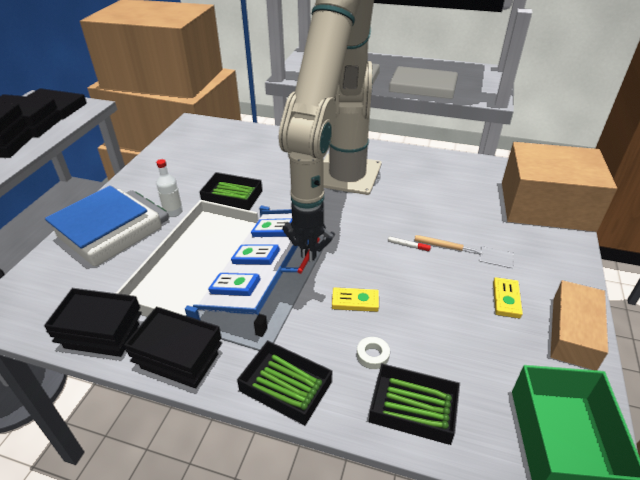

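>>> {"op": "drive_tool", "data": {"deltas": "0 0 0 0 0;0 -0.002 -0.005 0 0;0 -0.002 -0.005 0 0;0 -0.004 -0.011 0 0;0 -0.004 -0.011 0 0"}}

```text
clock: 49.72
eef_pos: [582.3, 41.6, 131.7]
tool_rot: [3.14, 0.002, 3.09]
force: [4.5, 2.2, -4.1]
width: 9.6
```

```bash
python3 - <<'E'
from h import *
st();p=shot('scene','scene41.png')
E
```

```text
t 49.73 P [582.3  41.6 131.7] rpy [1.799e+02 1.000e-01 1.771e+02] F [ 4.5  2.2 -4.1] w 9.6 q [-0.27  0.67  0.23  1.81 -0.23  0.69  1.61]
```

View pics/scene41.png

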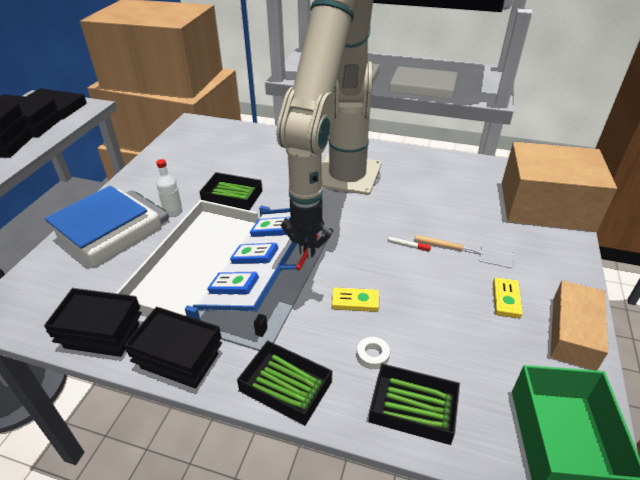

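>>> {"op": "drive_tool", "data": {"deltas": "0 0 0 0 0;0 -0.002 -0.005 0 0;0 -0.0046 -0.0108 0 0;0 -0.0046 -0.0108 0 0;0 -0.0046 -0.0108 0 0;0 -0.0046 -0.0108 0 0;0 -0.0046 -0.0108 0 0"}}

```text
clock: 50.65
eef_pos: [582.1, 37.2, 142.7]
tool_rot: [3.14, 0.002, 3.09]
force: [5.4, 2.1, -2.5]
width: 9.9
```

```bash
python3 - <<'E'
from h import *
st();p=shot('scene','scene42.png')
E
```

```text
t 50.65 P [582.1  37.2 142.7] rpy [1.799e+02 1.000e-01 1.771e+02] F [ 5.4  2.1 -2.5] w 9.9 q [-0.26  0.65  0.24  1.8  -0.22  0.71  1.62]
```

View pics/scene42.png

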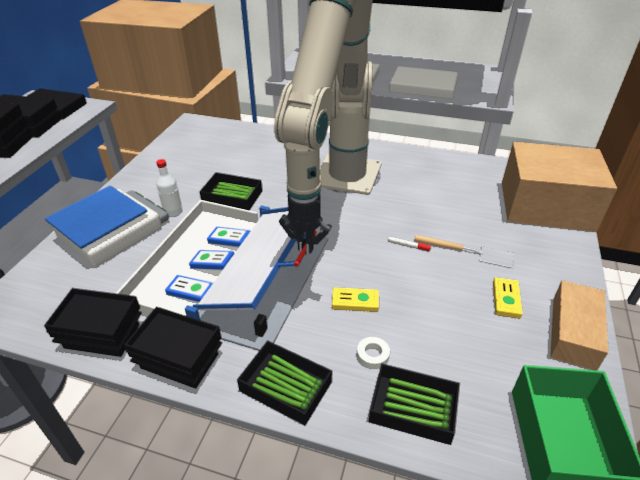

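```bash
python3 - <<'E'
from h import *
for n in ('scene','top'):
    p=shot(n,n+'43.png')
    for q in packs(p,rgn=(300,800,-450,-100)): print(n,q)
    X=cloud(p)
    for c in [(228,236),(211,260),(188,288)] if n=='scene' else []:
        u,v=c; print(c,X[v,u].round(1))
E
```

```text
scene {'c': array([ 460.5, -247.6]), 's': array([110.4,  61.9]), 'yaw': 86.3, 'z': 26.8, 'px': array([223., 241.])}
scene {'c': array([ 776.9, -150.4]), 's': array([100.7,  23.9]), 'yaw': -89.3, 'z': 81.3, 'px': array([229., 289.])}
scene {'c': array([ 573.6, -250.7]), 's': array([108.5,  61.6]), 'yaw': 81.7, 'z': 26.6, 'px': array([202., 266.])}
(228, 236) [ 458.7 -244.1   27.2]
(211, 260) [ 568.6 -245.3   28.3]
(188, 288) [ 683.5 -255.6   27.8]
top {'c': array([ 769.6, -129.4]), 's': array([56.6,  4.6]), 'yaw': 84.6, 'z': 97.0, 'px': array([363., 139.])}
top {'c': array([ 676.3, -254.2]), 's': array([119.5,  62.2]), 'yaw': 86.7, 'z': 27.0, 'px': array([427., 173.])}
top {'c': array([ 567.5, -245.9]), 's': array([119.8,  61.4]), 'yaw': 87.2, 'z': 26.8, 'px': array([423., 215.])}
top {'c': array([ 371.6, -133.6]), 's': array([62., 14.]), 'yaw': 74.2, 'z': 89.8, 'px': array([360., 275.])}
top {'c': array([ 456.9, -244.5]), 's': array([119.7,  61.3]), 'yaw': 87.3, 'z': 26.6, 'px': array([422., 257.])}
```

View pics/top43.png

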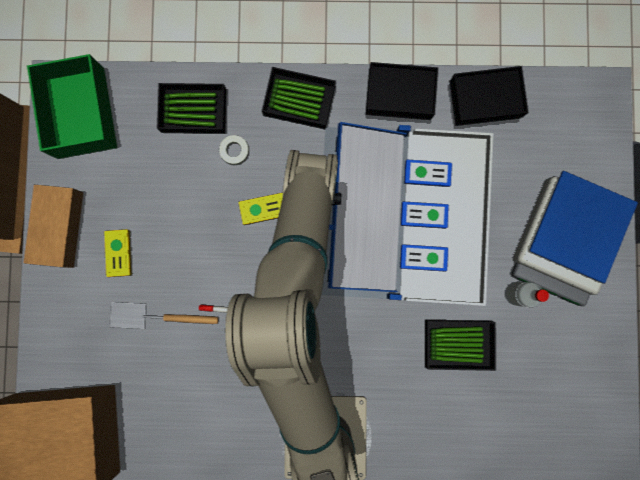

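>>> {"op": "drive_tool", "data": {"deltas": "0 0.0023 0.0054 0 0;0 0.0046 0.0108 0 0;0 0.0067 0.0163 0 0;0 0.0087 0.0218 0 0;0 0.0105 0.0274 0 0;0 0.0123 0.033 0 0;0 0.0138 0.0387 0 0;0 0.0152 0.0444 0 0;0 0.0165 0.050 0 0;0 0.0176 0.0559 0 0;0 0.0186 0.0617 0 0;0 0.0194 0.0675 0 0"}}

```text
clock: 52.3
eef_pos: [583.0, 55.3, 74.9]
tool_rot: [-3.141, 0.002, 3.09]
force: [4.6, 2.7, 5.2]
width: 9.9
```

>>> {"op": "drive_tool", "data": {"deltas": "0 0.0006 0.005 0 0;0 0.001 0.009 0 0;0 0.0013 0.013 0 0;0 0.0015 0.016 0 0;0 0.0017 0.019 0 0;0 0.0018 0.0215 0 0;0 0.0018 0.0225 0 0;0 0.0018 0.0235 0 0;0 0.0018 0.0235 0 0"}}

```text
clock: 53.42
eef_pos: [583.1, 56.9, 53.2]
tool_rot: [3.142, 0.002, 3.09]
force: [1.9, 1.5, 17.9]
width: 9.7
```

```bash
python3 - <<'E'
from h import *
st();p=shot('scene','scene44.png')
X=cloud(p)
for u,v in [(293,240),(273,262),(255,290),(240,250),(230,280)]: print((u,v),X[v,u].round(1))
E
```

```text
t 53.42 P [583.1  56.9  53.2] rpy [1.80e+02 1.00e-01 1.77e+02] F [ 1.9  1.5 17.9] w 9.7 q [-0.26  0.79  0.19  1.84 -0.27  0.53  1.62]
(293, 240) [458.4 -39.5  61.7]
(273, 262) [561.5 -60.3  64.2]
(255, 290) [670.2 -67.3  64. ]
(240, 250) [ 539.8 -165.9   61.5]
(230, 280) [ 655.3 -142.9   63.1]
```

View pics/scene44.png

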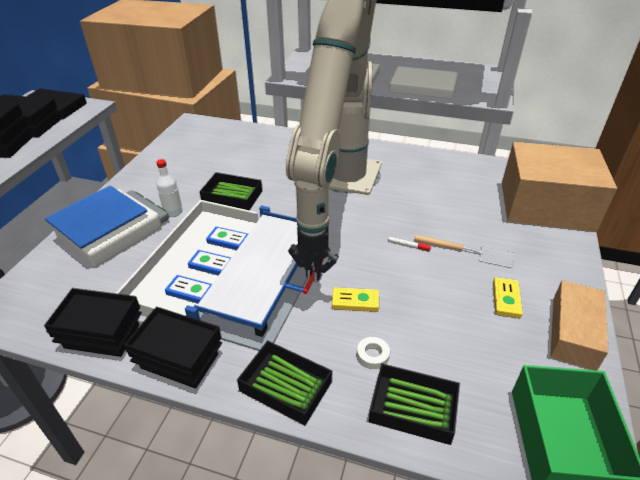

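Level and pressed to its stop (18 N). Let go and retreat straight up.

>>> {"op": "drive_tool", "data": {"deltas": "0 0 0 0 0.02;0 0 0 0 0.04;0 0 0 0 0.05;0 0 0 0 0.05;0 0 -0.04 0 0.05;0 0 -0.09 0 0.05;0 0 -0.14 0 0.05;0 0 -0.18 0 0.05;0 0 -0.18 0 0.05"}}

```text
clock: 54.6
eef_pos: [584.3, 57.2, 234.7]
tool_rot: [3.14, 0.006, 3.09]
force: [0.6, 0.4, -0.6]
width: 50.1
```

```bash
python3 - <<'E'
from h import *
st()
for n in ('scene','top'):
    p=shot(n,n+'45.png'); X=cloud(p)
    for q in packs(p,rgn=(300,800,-450,-185)): print(n,q)
    im=cv2.cvtColor(p['color'],cv2.COLOR_RGB2HSV)
    m=((im[...,0]<8)|(im[...,0]>172))&(im[...,1]>150)&(im[...,2]>60)
    P=X[m]; P=P[(P[:,1]>20)&(P[:,1]<100)&(P[:,2]>40)&(P[:,0]>400)]
    if len(P): print('handle',P.mean(0).round(1))
    f=X[(abs(X[...,0]-577)<150)&(X[...,1]>-150)&(X[...,1]<-30)]
    A=np.c_[f[:,:2],np.ones(len(f))]; g=f[:,2]<75; print('tray slope',np.linalg.lstsq(A[g],f[g,2],rcond=None)[0].round(4))
E
```

```text
t 54.6 P [584.3  57.2 234.7] rpy [179.9   0.4 177. ] F [ 0.6  0.4 -0.6] w 50.1 q [-0.33  0.54  0.29  1.71 -0.19  0.91  1.55]
scene {'c': array([ 778.3, -193.3]), 's': array([23.2, 15.9]), 'yaw': 1.7, 'z': 73.3, 'px': array([244., 282.])}
scene {'c': array([ 460.9, -247.9]), 's': array([110.7,  64.9]), 'yaw': 89.1, 'z': 26.9, 'px': array([223., 241.])}
scene {'c': array([ 571. , -253.7]), 's': array([105.8,  60.6]), 'yaw': 86.1, 'z': 26.2, 'px': array([202., 266.])}
handle [589.1  59.5  74.9]
tray slope [-1.56940e+00  7.57000e-02  8.67024e+02]
top {'c': array([ 676. , -254.5]), 's': array([119.4,  61.8]), 'yaw': 86.6, 'z': 27.2, 'px': array([427., 173.])}
top {'c': array([ 567.9, -245.6]), 's': array([119.9,  62.3]), 'yaw': 87.6, 'z': 27.0, 'px': array([423., 215.])}
top {'c': array([ 456.5, -245. ]), 's': array([118.7,  61.1]), 'yaw': 87.6, 'z': 27.3, 'px': array([422., 257.])}
tray slope [-1.40000e-03  1.30000e-03  6.21627e+01]
```

View pics/scene45.png

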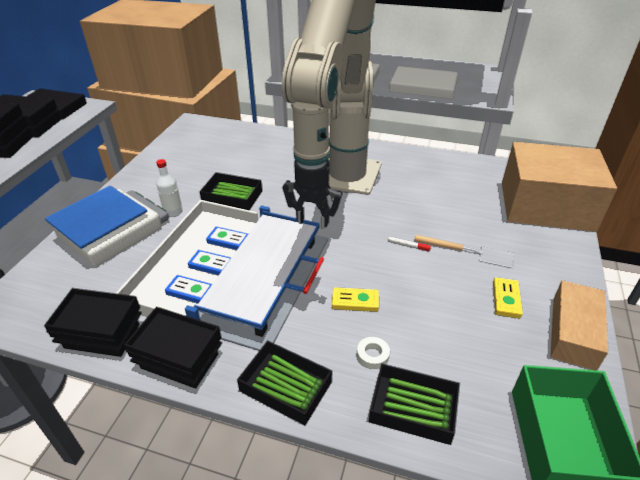

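```bash
python3 -c "
from cell import ctrl
print(ctrl.finish_job())"
```

```text
the job is handed in; nothing more can be done
None
```

The job is handed in at about 55 s. Three packs were present, two face down and one face up, and all three now lie in the catch pan with the indicator face up.

**What I did:** I turned the two face-down packs end over end on the table, then set all three side by side on the lowered tray. I lifted the tray to about 0.4 rad, where all three slid into the pan. Then I carried the tray down to its stop, let go and moved the gripper clear.

**Last checks:**
- **Packs:** they lie flat. Their top faces read about 27 mm over the table in the top view, against 26 mm expected.
- **Tray:** it is level. The top view gives a slope of about 0.001, and the handle is back where it started.
- **Force:** the last reading before letting go was 18 N, with the tray pressed on its stop. The gripper touches nothing now.
- **Other things:** in the last camera view the yellow packs and the other things stand where they were. I judged this by eye and did not measure it.

**What went wrong or disagreed:**
- My first attempt to let a pack swing in a loosened grip dropped it flat on the table from about 80 mm. It did no visible harm and I gripped it again.
- The second face-down pack shifted by about 37 mm during the run. I measured it again before using it. The likely cause is the announced knock, but the pack I was carrying may have touched it.
- The scene camera's last tray slope fit gave a meaningless value, probably because other surfaces fell inside the fitted area. I relied on the top view instead.
- The scene camera also did not separate the third pack from the tray edge; that pack was confirmed from the top view.

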